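# Right the fallen tea caddy and scrape out the drip-tray channel

## Task

A tea caddy has toppled onto the drip tray: stand it upright, lid up, in the middle of the round cork coaster and let go. Then take the scraper from its rest and guide its tip slowly (under 10 cm a second) and without forcing it along the bottom of the tray's U-shaped channel, all the way from the blind end on the left, round both corners, to the drain at the right end. Finally lay the scraper back on its rest; leave everything else where it is.

Things in the scene. Friction and masses are not known exactly. Their poses are not given: they have to be found in the camera images.
- caddy_center (a point): Centre of the fallen tea caddy (the one on the tray): a square steel tin 50 x 50 mm, 120 mm long including a round black lid 42 mm across, 16 mm long; 0.25 kg. It lies on a flat side on the deck, this point 39 mm above the counter, 60 mm from foot and from lid top. x runs from foot to lid (up once it stands), y and z are square to its sides. The lid points roughly towards the robot.
- coaster_top (a point): Centre of the top of a round cork coaster, 120 mm across, 5 mm thick, fixed to the counter, at the left or the right of the tray.
- scraper_grip (a point): Centre of the handle of the channel scraper, loose on its rest: handle a grey bar 150 x 18 x 18 mm along its x axis (z up, y across), centre 66 mm above the counter when on the rest; 0.12 kg. At the +x end of the handle a straight steel nib goes down.
- scraper_tip (a point): Lower end of the scraper's nib: 68 mm along +x and 58 mm below (-z) the handle centre. The nib is 10 mm thick for the upper part and 7 mm thick, with a round end, over the last 22 mm.
- rest_seat (a point): Where the handle's centre lies on the fixed rest: base 110 x 70 mm, two forked posts 45 mm before and behind this point along its x. Handle along x, nib beyond the +x end. Each fork is 28 mm wide between its prongs; floor 57 mm, prong tops 69 mm above the counter; 80 mm of handle is free between the posts. Beside the tray, on the side without the coaster.
- tray: Fixed drip tray, 220 mm wide (y, left), 140 mm deep (x, away from the robot), origin at its underside's centre; deck 14 mm above the counter. Its U-shaped channel, 16 mm wide, 10 mm deep, floor 4 mm above the counter: left leg at y = +75 mm, near run at x = -45, right leg at y = -75, square corners, legs end at x = +43. The caddy lies over the left leg, the cup stands between.
- cup: White cup, 70 mm high, 60 mm across, standing on the tray's grille (origin at centre of its foot). Bystander.
- jar: Amber glass jar, 100 mm high, 60 mm across, on the robot's side of the tray, left or right (origin at centre of its foot). Bystander.
- bowl: Blue bowl, 45 mm high, 84 mm across, on the robot's side of the tray, the other side from the jar (origin at centre of its foot). Bystander.
- caddy2: Second tea caddy standing upright, 50 x 50 x 120 mm, behind at left or right (origin at centre of its foot). Bystander.
- syrup: Green glass bottle, 200 mm high, 62 mm across, behind on the other side (origin at centre of its foot). Bystander.
- spoon: Steel spoon, 160 mm long, lying at the far left. Bystander.
- mug: White mug, 80 mm high, 72 mm across plus handle, behind at the far left (origin at centre of its foot). Bystander.
- c0 (a point): Point on the floor of the channel, on its centre line: the blind start end. Channel order c0 to c8; a straight channel joins each to the next (37 to 40 mm).
- c1 (a point): Point on the floor of the channel, on its centre line: half-way down the left leg. Channel order c0 to c8; a straight channel joins each to the next (37 to 40 mm).
- c2 (a point): Point on the floor of the channel, on its centre line: the left corner. Channel order c0 to c8; a straight channel joins each to the next (37 to 40 mm).
- c3 (a point): Point on the floor of the channel, on its centre line: a quarter along the near run. Channel order c0 to c8; a straight channel joins each to the next (37 to 40 mm).
- c4 (a point): Point on the floor of the channel, on its centre line: the middle of the near run. Channel order c0 to c8; a straight channel joins each to the next (37 to 40 mm).
- c5 (a point): Point on the floor of the channel, on its centre line: three quarters along the near run. Channel order c0 to c8; a straight channel joins each to the next (37 to 40 mm).
- c6 (a point): Point on the floor of the channel, on its centre line: the right corner. Channel order c0 to c8; a straight channel joins each to the next (37 to 40 mm).
- c7 (a point): Point on the floor of the channel, on its centre line: half-way up the right leg. Channel order c0 to c8; a straight channel joins each to the next (37 to 40 mm).
- c8 (a point): Point on the floor of the channel, on its centre line: the drain end (dark 15 mm drain disc). Channel order c0 to c8; a straight channel joins each to the next (37 to 40 mm).
Not all that is in view belongs to the job. What is shaped like the part that bears caddy_center but yellow is not meant.

How it is judged:
On the way, in this order (a step that is already met when the one before it is completed fails the run):
1. the fallen caddy stands upright on the coaster, let go (angle between caddy_center's own x axis and vertical below 0.12 rad and horizontal distance between caddy_center and coaster_top below 0.03 m and height (world z) of caddy_center between 0.058 and 0.072 m and contact force between caddy and the fingers below 0.1 N and linear speed of caddy below 0.03 m/s), for 0.2 s.
2. the scraper's tip is down in the channel at c0, the blind start end (horizontal distance between scraper_tip and c0 below 0.009 m and z of scraper_tip in the frame of c0 below 0.007 m and contact force between scraper and the fingers above 0.5 N).
3. the scraper's tip is down in the channel at c1, half-way down the left leg (horizontal distance between scraper_tip and c1 below 0.009 m and z of scraper_tip in the frame of c1 below 0.007 m and contact force between scraper and the fingers above 0.5 N).
4. the scraper's tip is down in the channel at c2, the left corner (horizontal distance between scraper_tip and c2 below 0.009 m and z of scraper_tip in the frame of c2 below 0.007 m and contact force between scraper and the fingers above 0.5 N).
5. the scraper's tip is down in the channel at c3, a quarter along the near run (horizontal distance between scraper_tip and c3 below 0.009 m and z of scraper_tip in the frame of c3 below 0.007 m and contact force between scraper and the fingers above 0.5 N).
6. the scraper's tip is down in the channel at c4, the middle of the near run (horizontal distance between scraper_tip and c4 below 0.009 m and z of scraper_tip in the frame of c4 below 0.007 m and contact force between scraper and the fingers above 0.5 N).
7. the scraper's tip is down in the channel at c5, three quarters along the near run (horizontal distance between scraper_tip and c5 below 0.009 m and z of scraper_tip in the frame of c5 below 0.007 m and contact force between scraper and the fingers above 0.5 N).
8. the scraper's tip is down in the channel at c6, the right corner (horizontal distance between scraper_tip and c6 below 0.009 m and z of scraper_tip in the frame of c6 below 0.007 m and contact force between scraper and the fingers above 0.5 N).
9. the scraper's tip is down in the channel at c7, half-way up the right leg (horizontal distance between scraper_tip and c7 below 0.009 m and z of scraper_tip in the frame of c7 below 0.007 m and contact force between scraper and the fingers above 0.5 N).
10. the scraper's tip is down in the channel at c8, the drain end (dark 15 mm drain disc) (horizontal distance between scraper_tip and c8 below 0.009 m and z of scraper_tip in the frame of c8 below 0.007 m and contact force between scraper and the fingers above 0.5 N).
At the end, for the whole second after the job is handed in: The caddy stands lid up (within 0.12 rad) on the coaster, its axis within 30 mm of the coaster's centre; the scraper lies level on its rest, handle centre within 20 mm of the seat and along it within 0.25 rad; both are released and at rest (angle between caddy_center's own x axis and vertical below 0.12 rad and horizontal distance between caddy_center and coaster_top below 0.03 m and height (world z) of caddy_center between 0.058 and 0.072 m and linear speed of each of caddy, scraper below 0.02 m/s and distance between scraper_grip and rest_seat below 0.02 m and angle between scraper_grip's own z axis and vertical below 0.15 rad and angle between the x axis of scraper_grip and the x axis of rest_seat, either way round below 0.25 rad); the robot touches nothing.
It fails at once if a bystander is shoved by more than 30 mm or tipped over (distance of any of cup, jar, bowl, caddy2, syrup, spoon, mug from where it was at the start of the episode above 0.03 m or angle between any of cup, jar, bowl, caddy2, syrup, mug's own z axis and vertical above 0.5 rad).
It fails at once if the scraper rushes: over 0.10 m/s while its tip is down in the channel (z of scraper_tip in the frame of tray below 0.012 m and x of scraper_tip in the frame of tray between -0.07 and 0.07 m and y of scraper_tip in the frame of tray between -0.11 and 0.11 m and linear speed of scraper above 0.1 m/s).
It fails at once if the scraper is rammed into the tray with over 40 N (contact force between scraper and tray above 40 N).
It also fails if it takes over 72 s, if anything falls off the work surface, if the arm or the gripper's body presses on something with over 40 N, if the wrist force passes 120 N, or if a joint passes its speed limit or range.

## Robot

A 6-joint arm with a two-finger parallel gripper is mounted at the origin on the work surface. World frame = base frame: x ahead of the robot, y to its left, z up, the work surface at z = 0. Lengths are in m, angles in rad, forces in N, time in s.
With the tool pointing down it reaches from about 0.4 to 0.825 m from the base axis. Payload 7 kg.
Tool frame: the origin (TCP) lies at the very end of the fingers, on their centre line; the grasp point (between the pads) lies 19 mm behind it (tcp_to_grasp is the distance from the TCP to the grasp point, in m); x points along the fingers, z is the direction in which the jaws open and shut, and the axes are right-handed (so a half turn about x gives the same grasp; the last joint's range is limited). The gripper opens to 88 mm and grips with 3 to 60 N. Pads are 19 mm wide; open, the fingers measure 130 mm over their backs; the gripper's body (78 mm by 193 mm) begins 47 mm behind the grasp point.
Start: joints at [1.547, 0.359, 0.012, 0, -1.224, -0.288], TCP at [0.207, 0.642, 0.227] pointing down, gripper open.
Joint ranges: [-3.07, 3.07], [-1.43, 2.12], [-1.02, 1.25], [-3.03, 1.67], [-3.05, -0], [-3.03, 3.03]. Speed limits (rad/s): [2.39, 2.39, 3.01, 3.14, 3.14, 3.14].

## Interface

Orientations are given as [roll, pitch, yaw] about the fixed x, y, z axes, in that order (R = Rz(yaw) Ry(pitch) Rx(roll)).
In Python, from station import get_state, grab_frame, job_done, tcp_to_grasp gives the robot as it stands. The module is installed in compiled form; this text tells all that it offers.
- The arm moves only by the shell command python3 -m crank 'ROWS' [FORCE]. ROWS is JSON, a list of rows, each a list of 7 numbers: the shift along the tool's x, y, z in m, then the turn, a rotation vector about the tool's x, y, z in rad, then the opening, from 0 (shut) to 1 (fully open). In form: [[x, y, z, wx, wy, wz, fingers], ...]. A call has 1 to 10 rows; each row is the pose to reach, as a shift and turn from the pose commanded when the call began, along the tool's axes at that moment; what a row does not reach only later rows make up. A row lasts 1/8 s, in which the tool goes at most 62.5 mm and 10.7 degrees, less where a joint would pass 70% of its speed; a pose out of reach is approached as far as the arm can. A call with a gripper value outside its range is refused whole. The fingers move at their own pace and stop on an object; FORCE is the grip in N (left out, the last holds). Time passes only in rows, so rows that repeat a pose let the fingers close. It gives the time, the measured TCP pose, the force and the opening at its end, in the units of the state.
- get_state(): the state, without advancing time (a new reading comes with each control period).
- grab_frame(name): name is "side" or "top"; returns a dict with "pixels" (384x512x3 uint8, red, green, blue), "vfov" (degrees; the focal length in pixels is half the picture's height over the tangent of half this angle, whatever the lens; pixels are square), "cx", "cy" (the principal point, pixels), "k1" (the pictures are not rectified: a ray, as slopes to the right and down, at radius r is drawn at 1 + k1 r^2 times it, then the intrinsics apply), "extrinsics" (4x4, takes a point from world to camera coordinates). Camera axes: x right, y up, looking along -z (the intrinsics and any distortion apply to the point x, -y, -z); pixel columns grow to the right and rows downward; lengths in m; the calibration is good to about 2 mm. A picture is of the moment at which its call begins. There is no depth.
- job_done(): hands the job in, once; it reports no verdict.
The state is a dict: "t": time; "q": joint angles; "qd": joint speeds; "joint_efforts": joint torques, N m; "eef_pos": TCP position; "ee_rot": TCP orientation; "force": force on the tool from outside, world axes, zero at the start; "moment": the same for the moment, N m; "width": finger opening in m.
Only numpy, scipy, OpenCV 4.12 (cv2) and the standard library are available. Lean on these libraries where they do the work, as an engineer would, in place of code of your own. Each camera call takes 0.05 s, during which the arm holds its last target.

## Working session

There is one attempt and no reset: what is moved stays moved. The work goes in short steps, Python scripts to look and compute and a shell command to move; the robot and the scene stay as the last step left them, time stands still between calls to the robot, and variables do not carry over. Pictures are saved under pics/ and viewed, and the job is handed in when it is done.

```bash
mkdir -p pics; cat > h.py <<'E'
import numpy as np, cv2
from station import *
from scipy.spatial.transform import Rotation as R
def cam(name):
    f=grab_frame(name); return f
def K(f):
    h=f['pixels'].shape[0]; F=h/2/np.tan(np.radians(f['vfov'])/2)
    return np.array([[F,0,f['cx']],[0,F,f['cy']],[0,0,1]])
def ray(f,u,v):
    k=K(f); d=np.array([(u-k[0,2])/k[0,0],(v-k[1,2])/k[1,1]]); s=d.copy()
    for _ in range(30): s=d/(1+f['k1']*(s@s))
    E=np.array(f['extrinsics']); Rm=E[:3,:3]; t=E[:3,3]
    return -Rm.T@t, Rm.T@np.array([s[0],-s[1],-1.])
def onz(f,u,v,z):
    o,d=ray(f,u,v); return o+d*(z-o[2])/d[2]
def proj(f,p):
    E=np.array(f['extrinsics']); c=E[:3,:3]@np.array(p)+E[:3,3]
    s=np.array([c[0]/-c[2],-c[1]/-c[2]]); s=s*(1+f['k1']*(s@s)); k=K(f)
    return k[0,0]*s[0]+k[0,2],k[1,1]*s[1]+k[1,2]
def save(f,fn,crop=None,sc=1):
    im=f['pixels'][:,:,::-1]
    if crop: u0,v0,u1,v1=crop; im=im[v0:v1,u0:u1]
    cv2.imwrite(fn,cv2.resize(im,None,fx=sc,fy=sc,interpolation=cv2.INTER_CUBIC))
E
python3 - <<'E'
from h import *
import pickle
for n in('top','side'):
    f=cam(n); pickle.dump(f,open(n+'0.pkl','wb')); save(f,f'pics/{n}0.png',sc=1.5); print(n,f['vfov'],f['k1'],f['cx'],f['cy'],np.round(f['extrinsics'],3))
print(get_state(),tcp_to_grasp)
E
```

```text
top 45.87458738908861 -0.09579263774458417 249.3281417737392 184.44879411264372 [[-0.023 -1.     0.004  0.097]
 [ 0.998 -0.023  0.056 -0.527]
 [-0.056  0.005  0.998 -1.248]
 [ 0.     0.     0.     1.   ]]
side 47.994643147716076 -0.10494055039049724 254.92640118665454 189.35080952417775 [[ 0.834 -0.551 -0.013 -0.386]
 [ 0.297  0.429  0.853 -0.25 ]
 [-0.464 -0.716  0.522 -1.169]
 [ 0.     0.     0.     1.   ]]
{'t': 0.1, 'q': array([ 1.54712965e+00,  3.59323216e-01,  1.11426750e-02, -3.03957269e-04,
       -1.22410558e+00, -2.88075138e-01]), 'qd': array([-0.00043891, -0.00099059,  0.00116102,  0.0005995 ,  0.00030822,
        0.0002013 ]), 'joint_efforts': array([-2.23170595e-03, -5.84163165e+01,  2.93751132e+01,  7.01548174e+00,
        1.01262881e-02, -5.84656982e-05]), 'eef_pos': array([0.20694313, 0.64202829, 0.22570866]), 'ee_rot': array([ 0.09859447,  1.56927936, -1.78404717]), 'force': array([-0.42444576,  0.36801088,  0.37486622]), 'moment': array([-0.00017679,  0.01413084,  0.00383663]), 'width': 0.08778484306157108} 0.0188
```

View pics/top0.png

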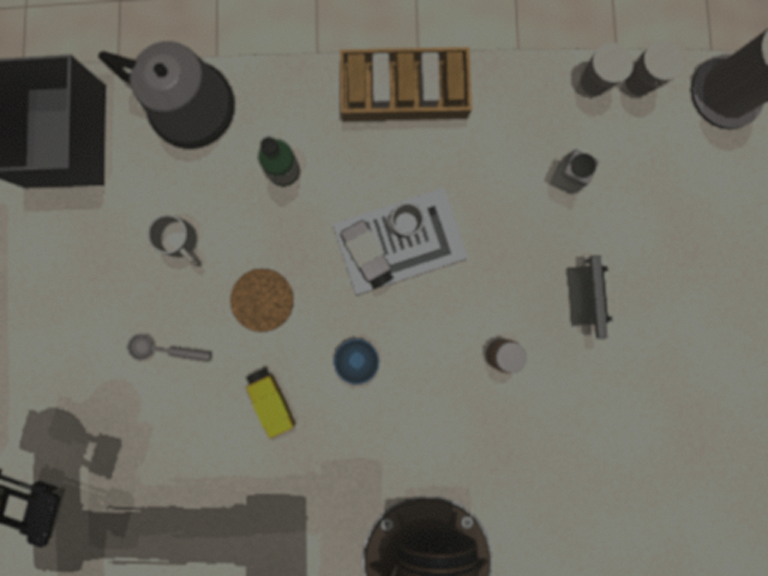

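View pics/side0.png

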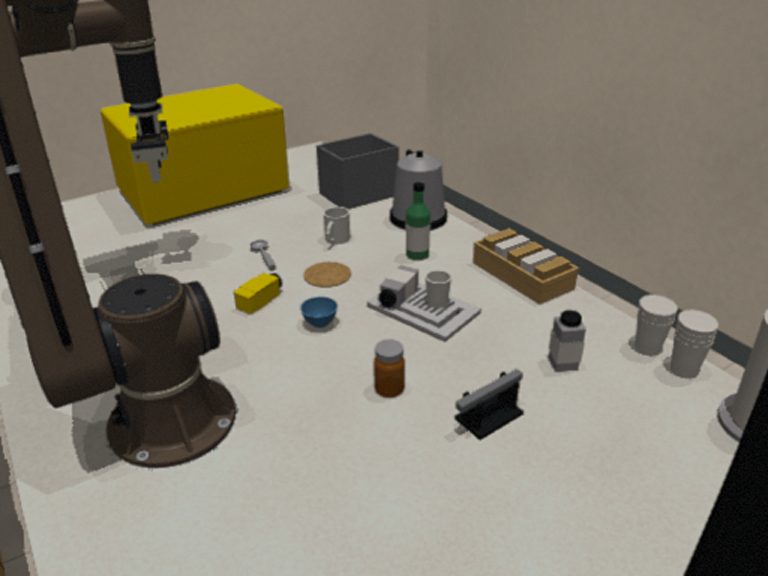

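```bash
python3 - <<'E'
from h import *
import pickle
f=pickle.load(open('top0.pkl','rb')); g=pickle.load(open('side0.pkl','rb'))
def br(f,crop,sc):
    u0,v0,u1,v1=crop; im=f['pixels'][v0:v1,u0:u1,::-1]
    im=np.clip(im.astype(float)*1.5,0,255).astype(np.uint8)
    return cv2.resize(im,None,fx=sc,fy=sc,interpolation=cv2.INTER_CUBIC)
cv2.imwrite('pics/tray_top.png',br(f,(215,120,320,205),7))
cv2.imwrite('pics/tray_side.png',br(g,(235,165,335,235),8))
cv2.imwrite('pics/rest_top.png',br(f,(370,160,420,235),7))
cv2.imwrite('pics/rest_side.png',br(g,(295,235,360,300),8))
E
```

```text
(no output)
```

View pics/tray_top.png

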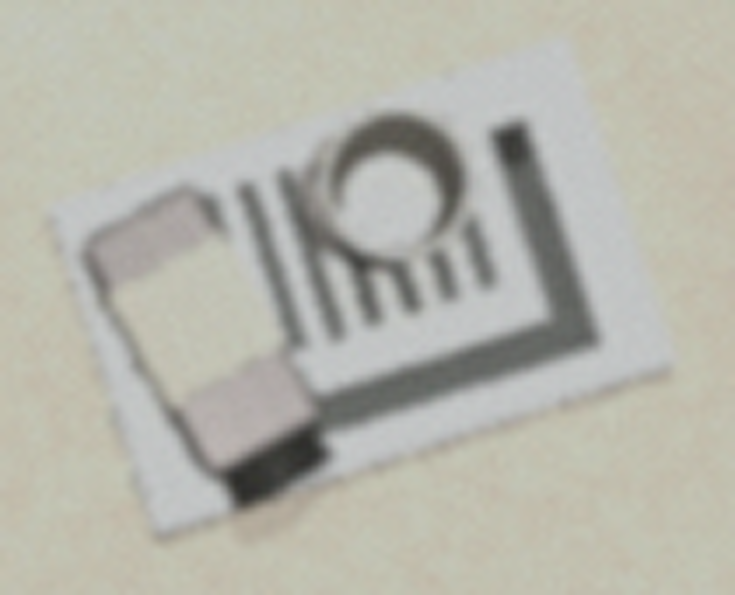

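View pics/tray_side.png

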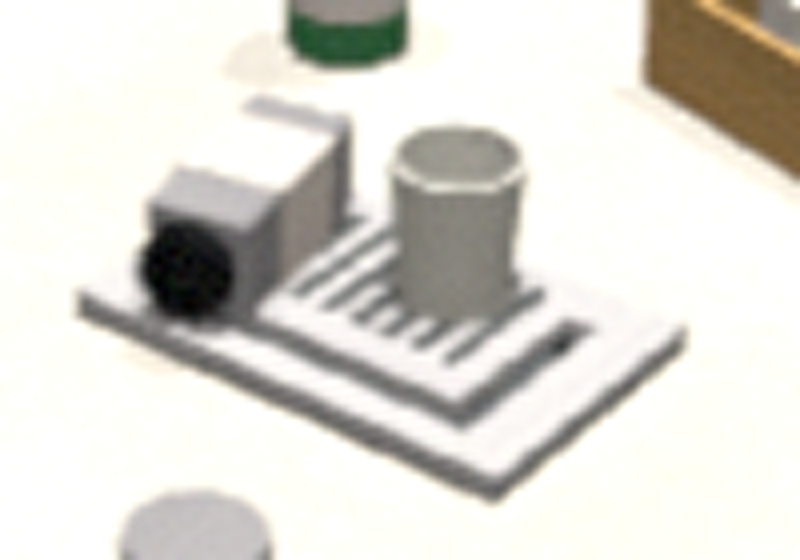

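View pics/rest_top.png

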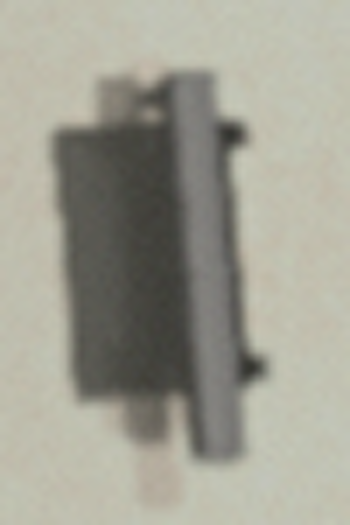

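View pics/rest_side.png

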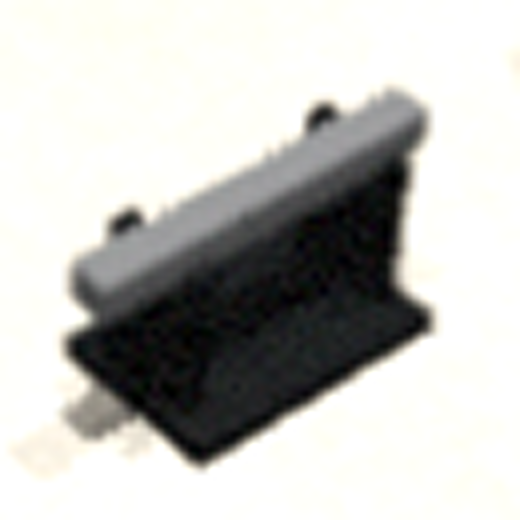

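```bash
python3 - <<'E'
from h import *
import pickle
f=pickle.load(open('top0.pkl','rb')); g=pickle.load(open('side0.pkl','rb'))
u=lambda c,s,x,y:(c[0]+(x+.5)/s-.5,c[1]+(y+.5)/s-.5)
T=lambda x,y,z:onz(f,*u((215,120),7,x,y),z)
Rr=lambda x,y,z:onz(f,*u((370,160),7,x,y),z)
print('tray corners',[np.round(T(x,y,.014),4) for x,y in((52,212),(572,38),(672,370),(160,540))])
print('channel right inner/outer', [np.round(T(x,y,.014),4) for x,y in((510,128),(600,345))])
print('caddy top corners',[np.round(T(x,y,.064),4) for x,y in((88,240),(188,186),(315,408),(218,472))])
a=[Rr(x,y,.075) for x,y in((172,75),(212,75),(242,456),(195,459))]
print('handle',np.round(a,4),np.round(np.mean(a,0),4))
m=np.mean(a,0); ex=(a[0]+a[1]-a[2]-a[3])/2; print('len',np.linalg.norm(ex)); ex/=np.linalg.norm(ex); print(ex, np.degrees(np.arctan2(ex[1],ex[0])))
m[2]=.066
print('seat',m)
for s in(1,-1):
  for F,c,sc in((f,(370,160),7),(g,(295,235),8)):
    for dz in(-.009,-.035,-.058):
      p=m+s*.068*ex; p[2]+=dz; q=proj(F,p); print(s,dz,np.round([(q[0]-c[0])*sc,(q[1]-c[1])*sc]))
im=g['pixels'][235:300,295:360,::-1].astype(float); im=np.clip(255*(im/255)**.4,0,255).astype(np.uint8)
a1=cv2.resize(im,None,fx=6,fy=6,interpolation=cv2.INTER_CUBIC)
im=f['pixels'][165:235,370:420,::-1].astype(float); im=np.clip(255*(im/255)**.5,0,255).astype(np.uint8)
a2=cv2.resize(im,None,fx=390/70,fy=390/70,interpolation=cv2.INTER_CUBIC)
cv2.imwrite('pics/rest_b.png',np.hstack([a1,a2]))
# coaster
im=f['pixels']; hsv=cv2.cvtColor(im,cv2.COLOR_RGB2HSV)
print('hsv coaster',hsv[200,175],hsv[195,170],hsv[230,120])
E
```

```text
tray corners [array([0.6282, 0.1588, 0.014 ]), array([ 0.694 , -0.0514,  0.014 ]), array([ 0.5592, -0.0873,  0.014 ]), array([0.4962, 0.1185, 0.014 ])]
channel right inner/outer [array([ 0.658 , -0.0253,  0.014 ]), array([ 0.5699, -0.0588,  0.014 ])]
caddy top corners [array([0.6104, 0.1425, 0.064 ]), array([0.6304, 0.1037, 0.064 ]), array([0.5438, 0.057 , 0.064 ]), array([0.5201, 0.0947, 0.064 ])]
handle [[ 0.5552 -0.3046  0.075 ]
 [ 0.5549 -0.3203  0.075 ]
 [ 0.4088 -0.3262  0.075 ]
 [ 0.4082 -0.3078  0.075 ]] [ 0.4818 -0.3147  0.075 ]
len 0.14659336083785565
[0.99953044 0.0306414  0.        ] 1.7558977137663176
seat [ 0.48176663 -0.31473422  0.066     ]
1 -0.009 [175.  90.]
1 -0.035 [154.  95.]
1 -0.058 [136.  99.]
1 -0.009 [393. 140.]
1 -0.035 [385. 198.]
1 -0.058 [379. 248.]
-1 -0.009 [199. 439.]
-1 -0.035 [178. 438.]
-1 -0.058 [159. 436.]
-1 -0.009 [ 91. 301.]
-1 -0.035 [ 87. 361.]
-1 -0.058 [ 84. 412.]
hsv coaster [ 16 126 109] [ 14 122  96] [ 30  22 115]
```

View pics/rest_b.png

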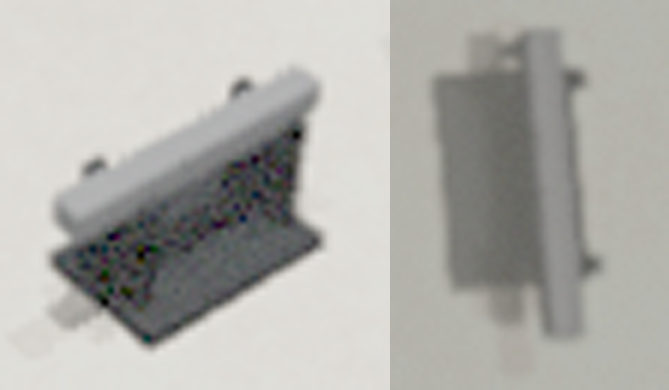

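```bash
python3 - <<'E'
from h import *
import pickle
f=pickle.load(open('top0.pkl','rb')); g=pickle.load(open('side0.pkl','rb'))
im=f['pixels']; hsv=cv2.cvtColor(im,cv2.COLOR_RGB2HSV)
def blob(m,box):
    mm=np.zeros_like(m); u0,v0,u1,v1=box; mm[v0:v1,u0:u1]=m[v0:v1,u0:u1]
    n,l,s,c=cv2.connectedComponentsWithStats(mm.astype(np.uint8)); i=1+np.argmax(s[1:,4]); return l==i,s[i],c[i]
m,s,c=blob(((hsv[...,1]>80)).astype(np.uint8),(145,170,205,230)); print('coaster',s,c,onz(f,*c,.005))
m,s,c=blob(((hsv[...,0]>95)&(hsv[...,1]>70)).astype(np.uint8),(215,215,260,260)); print('bowl',s,c,onz(f,*c,.03))
def ring(name,pts,z):
    p=np.array([onz(f,u/1.5,v/1.5,z)[:2] for u,v in pts]); 
    print(name,np.round(p,3).tolist(), p.mean(0))
ring('cup rim',[(388,220),(422,220),(405,203),(405,238)],.084)
ring('jar top',[(493,357),(526,357),(510,342),(510,373)],.1)
ring('bowl rim',[(334,360),(379,360),(356,338),(356,384)],.045)
ring('caddy2 lid',[(581,164)],.12)
ring('spoon',[(140,346),(210,355)],.005)
ring('yellow',[(258,374),(280,430)],.05)
# tray contour fit: white deck
d=cv2.GaussianBlur(im,(3,3),0).astype(int); 
for u,v in((232,200),(300,175),(240,195),(320,160),(215,190),(290,210),(270,185)): print((u,v),im[v,u],hsv[v,u])
E
```

```text
coaster [ 154  179   41   42 1335] [174.08988764 199.68764045] [0.49214022 0.29654911 0.005     ]
bowl [223 226  28  29 476] [236.5        239.53991597] [0.37863638 0.12326683 0.03      ]
cup rim [[0.625, 0.058], [0.624, -0.002], [0.655, 0.027], [0.593, 0.029]] [0.62400305 0.02794732]
jar top [[0.381, -0.117], [0.379, -0.175], [0.406, -0.148], [0.353, -0.146]] [ 0.37983201 -0.14633207]
bowl rim [[0.379, 0.16], [0.377, 0.079], [0.418, 0.12], [0.335, 0.122]] [0.37740601 0.12022671]
caddy2 lid [[0.711, -0.279]] [ 0.71143422 -0.27931943]
spoon [[0.41, 0.527], [0.391, 0.394]] [0.40015319 0.46089672]
yellow [[0.357, 0.297], [0.256, 0.26]] [0.30680936 0.2783695 ]
(232, 200) [129 127 116] [ 25  26 129]
(300, 175) [118 118 116] [ 30   4 118]
(240, 195) [115 113 110] [ 18  11 115]
(320, 160) [129 124 114] [ 20  30 129]
(215, 190) [128 124 114] [ 21  28 128]
(290, 210) [129 129 118] [ 30  22 129]
(270, 185) [120 119 118] [ 15   4 120]
```

```bash
python3 - <<'E'
from h import *
import pickle
f=pickle.load(open('top0.pkl','rb')); g=pickle.load(open('side0.pkl','rb'))
S=lambda x,y,z:np.round(onz(g,235+(x+.5)/8-.5,165+(y+.5)/8-.5,z),4)
print('lid front',S(187,268,.039))
c=np.array([.569,.0957]); l=np.array([-.0884,-.0472]); l/=np.linalg.norm(l); print('pred',c+.06*l)
print('caddy top corners side',S(150,207,.064),S(258,222,.064),S(345,125,.064),S(258,97,.064))
print('tray corners side',S(80,290,.014),S(495,487,.014),S(687,335,.014))
print('chan corner outer',S(462,425,.004),'drain',S(568,340,.004))
print('cup rim',S(458,158,.084))
print('handle side ends top', [np.round(onz(g,295+x/8,235+y/8,.075),4) for x,y in((75,270),(100,280),(395,90),(428,105))])
# channel mask in top view: dark
v=f['pixels'].max(2)
T=lambda x,y,z:np.round(onz(f,215+(x+.5)/7-.5,120+(y+.5)/7-.5,z),4)
print('drain top',T(513,143,.004),'outer corner',T(600,345,.014),'inner corner',T(553,318,.014))
t=np.array([.594,.035]); a=np.radians(17.2); Rt=np.array([[np.cos(a),-np.sin(a)],[np.sin(a),np.cos(a)]])
for n,p in(('drain',(.043,-.075)),('outcorner',(-.053,-.083)),('incorner',(-.037,-.067)),('NR',(-.07,-.11)),('NL',(-.07,.11)),('FR',(.07,-.11)),('FL',(.07,.11))): print(n,np.round(t+Rt@p,4))
E
```

```text
lid front [0.5248 0.0741 0.039 ]
pred [0.51607209 0.06743985]
caddy top corners side [0.5168 0.0895 0.064 ] [0.5471 0.0542 0.064 ] [0.6236 0.0982 0.064 ] [0.6066 0.1397 0.064 ]
tray corners side [0.4989 0.1183 0.014 ] [ 0.5571 -0.0947  0.014 ] [ 0.6898 -0.0557  0.014 ]
chan corner outer [ 0.5812 -0.0428  0.004 ] drain [ 0.6562 -0.0189  0.004 ]
cup rim [0.6258 0.0219 0.084 ]
handle side ends top [array([ 0.4055, -0.3172,  0.075 ]), array([ 0.4091, -0.3254,  0.075 ]), array([ 0.552 , -0.3087,  0.075 ]), array([ 0.5556, -0.321 ,  0.075 ])]
drain top [ 0.6534 -0.0273  0.004 ] outer corner [ 0.5699 -0.0588  0.014 ] inner corner [ 0.5811 -0.0403  0.014 ]
drain [ 0.6573 -0.0239]
outcorner [ 0.5679 -0.06  ]
incorner [ 0.5785 -0.0399]
NR [ 0.5597 -0.0908]
NL [0.4946 0.1194]
FR [ 0.6934 -0.0494]
FL [0.6283 0.1608]
```

```bash
cat >> h.py <<'E'
def fr(az,pitch,flip=1):
    # tool X pointing az (deg) horizontally, pitch deg below horizon; jaw Z horizontal
    az,p=np.radians([az,pitch]); X=np.array([np.cos(az)*np.cos(p),np.sin(az)*np.cos(p),-np.sin(p)])
    Z=flip*np.array([-np.sin(az),np.cos(az),0]); return np.column_stack([X,np.cross(Z,X),Z])
def now():
    s=get_state(); return s['eef_pos'],R.from_euler('xyz',s['ee_rot']).as_matrix(),s
def row(Pg,Rt,base=None):
    p,Rm,s=now()
    if base is not None: p,Rm=base
    P=np.array(Pg)+tcp_to_grasp*Rt[:,0]
    d=Rm.T@(P-p); w=R.from_matrix(Rm.T@Rt).as_rotvec()
    print('row',np.round(d,4).tolist(),np.round(w,4).tolist(),'| dist',round(float(np.linalg.norm(d)),3),'deg',round(float(np.degrees(np.linalg.norm(w))),1))
def st():
    p,Rm,s=now(); print('t',round(s['t'],2),'tcp',np.round(p,4),'grasp',np.round(p-tcp_to_grasp*Rm[:,0],4),'w',round(s['width'],4),'F',np.round(s['force'],1)); print(' q',np.round(s['q'],2)); print(np.round(Rm,3).tolist())
E
python3 - <<'E'
from h import *
st()
az=28.5;foot=np.array([np.cos(np.radians(az)),np.sin(np.radians(az)),0])
G=np.array([.5575,.088,.042])
for fl in(1,-1):
    Rt=fr(az,45,fl); row(G-.12*Rt[:,0],Rt)
E
```

```text
t 0.1 tcp [0.2069 0.642  0.2257] grasp [0.2069 0.6421 0.2445] w 0.0878 F [-0.4  0.4  0.4]
 q [ 1.55  0.36  0.01 -0.   -1.22 -0.29]
[[-0.0, 0.952, -0.307], [-0.001, -0.307, -0.952], [-1.0, 0.0, 0.002]]
row [0.1129, 0.4542, 0.4714] [2.1855, 0.9059, -0.3895] | dist 0.664 deg 137.4
row [0.1129, 0.4542, 0.4714] [-0.7658, 0.3188, 0.7417] | dist 0.664 deg 63.8
```

```bash
python3 -m crank '[[0.06,0.45,0.47,-0.766,0.319,0.742,0.72],[0.06,0.45,0.47,-0.766,0.319,0.742,0.72],[0.06,0.45,0.47,-0.766,0.319,0.742,0.72],[0.06,0.45,0.47,-0.766,0.319,0.742,0.72],[0.06,0.45,0.47,-0.766,0.319,0.742,0.72],[0.06,0.45,0.47,-0.766,0.319,0.742,0.72],[0.06,0.45,0.47,-0.766,0.319,0.742,0.72],[0.06,0.45,0.47,-0.766,0.319,0.742,0.72],[0.06,0.45,0.47,-0.766,0.319,0.742,0.72],[0.06,0.45,0.47,-0.766,0.319,0.742,0.72]]' 25; python3 - <<'E'
from h import *
st()
Rt=fr(28.5,45,-1); G=np.array([.5575,.088,.042]); row(G-.1*Rt[:,0],Rt)
E
```

```text
t: 1.35
eef_pos: [0.4933, 0.1567, 0.2936]
ee_rot: [1.601, 0.81, 0.538]
force: [2.2, 0.9, -0.7]
width: 0.0631
t 1.35 tcp [0.4933 0.1567 0.2936] grasp [0.4821 0.1501 0.3073] w 0.0631 F [ 2.2  0.9 -0.7]
 q [ 0.71 -0.37 -1.02  0.61 -0.2   0.82]
[[0.592, 0.637, 0.494], [0.353, 0.345, -0.869], [-0.724, 0.689, -0.021]]
row [0.1149, -0.1582, 0.0944] [-0.0008, -0.028, 0.0253] | dist 0.217 deg 2.2
```

```bash
cat >> h.py <<'E'
_st=st
def st():
    _st(); p,Rm,s=now(); import json; open('log.jsonl','a').write(json.dumps([list(map(float,s['q'])),list(map(float,p)),Rm.tolist()])+'\n')
E
python3 - <<'E'
from h import *
import json
q0=[1.54712965e+00,3.59323216e-01,1.11426750e-02,-3.03957269e-04,-1.22410558e+00,-2.88075138e-01]
open('log.jsonl','a').write(json.dumps([q0,[0.20694313,0.64202829,0.22570866],R.from_euler('xyz',[0.09859447,1.56927936,-1.78404717]).as_matrix().tolist()])+'\n')
st()
E
python3 -m crank '[[0.03,-0.04,0.025,0,-0.03,0.025,0.72],[0.06,-0.08,0.047,0,-0.03,0.025,0.72],[0.09,-0.12,0.07,0,-0.03,0.025,0.72],[0.115,-0.158,0.094,0,-0.03,0.025,0.72],[0.115,-0.158,0.094,0,-0.03,0.025,0.72]]'; python3 - <<'E'
from h import *
st()
Rt=fr(28.5,45,-1); G=np.array([.5575,.088,.042]); row(G-.1*Rt[:,0],Rt)
import json
D=[json.loads(l) for l in open('log.jsonl')]
import itertools
Rx=lambda a:R.from_euler('x',a).as_matrix();Ry=lambda a:R.from_euler('y',a).as_matrix();Rz=lambda a:R.from_euler('z',a).as_matrix()
for s4,s6 in itertools.product((1,-1),(1,-1)):
    Ms=[]
    for q,p,Rm in D:
        M=Rz(q[0])@Ry(q[1]-q[2])@Rx(s4*q[3])@Ry(-q[4])@Rx(s6*q[5]); Ms.append(M.T@np.array(Rm))
    print(s4,s6,[np.round(m,3).tolist() for m in Ms])
E
```

```text
t 1.35 tcp [0.4933 0.1567 0.2936] grasp [0.4821 0.1501 0.3073] w 0.0631 F [ 2.2  0.9 -0.7]
 q [ 0.71 -0.37 -1.02  0.61 -0.2   0.82]
[[0.592, 0.637, 0.494], [0.353, 0.345, -0.869], [-0.724, 0.689, -0.021]]
t: 1.98
eef_pos: [0.4669, 0.0489, 0.142]
ee_rot: [1.588, 0.84, 0.518]
force: [0.6, -0.3, 0.6]
width: 0.0633
t 1.98 tcp [0.4669 0.0489 0.142 ] grasp [0.456  0.0427 0.156 ] w 0.0633 F [ 0.6 -0.3  0.6]
 q [ 0.52 -0.18 -1.02 -0.18 -0.    1.73]
[[0.58, 0.655, 0.484], [0.331, 0.354, -0.875], [-0.745, 0.667, -0.012]]
row [0.0588, 0.002, 0.0097] [-0.0022, -0.014, 0.0547] | dist 0.06 deg 3.2
1 1 [[[1.0, 0.001, -0.0], [0.001, -0.838, 0.545], [0.0, -0.545, -0.838]], [[0.973, -0.035, -0.227], [-0.035, 0.954, -0.297], [0.227, 0.297, 0.927]], [[1.0, 0.0, 0.001], [0.0, 0.999, -0.034], [-0.001, 0.034, 0.999]]]
1 -1 [[[1.0, 0.001, -0.0], [0.001, -1.0, 0.0], [-0.0, -0.0, -1.0]], [[0.973, -0.035, -0.227], [-0.225, -0.362, -0.905], [-0.051, 0.932, -0.36]], [[1.0, 0.0, 0.001], [-0.0, -0.936, 0.352], [0.001, -0.352, -0.936]]]
-1 1 [[[1.0, -0.0, -0.0], [0.0, -0.839, 0.545], [-0.0, -0.545, -0.839]], [[1.0, 0.0, -0.0], [0.0, 0.069, -0.998], [-0.0, 0.998, 0.069]], [[1.0, -0.0, 0.0], [0.0, 0.947, 0.32], [-0.0, -0.32, 0.947]]]
-1 -1 [[[1.0, -0.0, -0.0], [-0.0, -1.0, 0.0], [-0.0, -0.0, -1.0]], [[1.0, 0.0, -0.0], [0.0, -1.0, -0.0], [0.0, 0.0, -1.0]], [[1.0, -0.0, 0.0], [-0.0, -1.0, -0.0], [0.0, 0.0, -1.0]]]
```

```bash
cat > kin.py <<'E'
from h import *
import json
Rx=lambda a:R.from_euler('x',a).as_matrix();Ry=lambda a:R.from_euler('y',a).as_matrix();Rz=lambda a:R.from_euler('z',a).as_matrix()
D=[json.loads(l) for l in open('log.jsonl')]
def rots(q):
    A=Rz(q[0]);B=A@Ry(q[1]);C=A@Ry(q[1]-q[2]);W=C@Rx(-q[3])@Ry(-q[4]);T=W@Rx(-q[5])@np.diag([1,-1,-1.]); return A,B,C,W,T
def J(q):
    A,B,C,W,T=rots(q); return np.column_stack([A,B[:,[0,2]],C[:,[0,2]],W[:,[0]]])
def fit():
    M=np.vstack([J(q) for q,_,_ in D]); y=np.concatenate([p for _,p,_ in D])
    lam=1e-4; x=np.linalg.solve(M.T@M+lam**2*np.eye(M.shape[1]),M.T@y); return x,M@x-y
X=np.load('kin.npy') if __import__('os').path.exists('kin.npy') else None
def fk(q,x=None):
    x=X if x is None else x
    A,B,C,W,T=rots(q); return J(q)@x,T
LO=np.array([-3.07,-1.43,-1.02,-3.03,-3.05,-3.03]);HI=np.array([3.07,2.12,1.25,1.67,0,3.03])
def ik(P,Rt,q0=None,n=30,seed=0):
    from scipy.optimize import least_squares
    rng=np.random.default_rng(seed); best=[]
    for i in range(n):
        s=(q0 if (q0 is not None and i==0) else rng.uniform(LO,HI))
        s=np.clip(s,LO+.01,HI-.01)
        def e(q):
            p,T=fk(q); return np.r_[(p-P)*5,R.from_matrix(T.T@Rt).as_rotvec()]
        r=least_squares(e,s,bounds=(LO,HI),max_nfev=100)
        best.append((r.cost,r.x))
    return sorted(best,key=lambda b:b[0])
E
python3 - <<'E'
from kin import *
x,r=fit(); print(np.round(x,4)); print(np.round(r,4))
E
```

```text
[-0.4068 -0.1901  0.5297  0.3281  0.1783  0.7314 -0.0109  0.0957]
[-0.0016  0.     -0.      0.     -0.     -0.      0.0008 -0.0014  0.    ]
```

```bash
python3 - <<'E'
from h import *
Rt=fr(28.5,90,-1); G=np.array([.5575,.088,.20]); row(G,Rt)
E
```

```text
row [0.0362, 0.0994, 0.0092] [0.0034, -0.0141, -0.7307] | dist 0.106 deg 41.9
```

```bash
python3 -m crank '[[0.01,0.05,0.0,0,0,-0.2,0.72],[0.02,0.08,0.005,0,-0.01,-0.37,0.72]]'; python3 -c "
from h import *
st()"; python3 -m crank '[[0.0,0.05,0.0,0,0,-0.18,0.72],[0.0,0.05,0.0,0,0,-0.36,0.72],[0.0,0.05,0.0,0,0,-0.36,0.72]]'; python3 -c "
from h import *
st()
from kin import *
x,r=fit(); print(np.round(x,4)); print(np.round(r,4))"
```

```text
t: 2.22
eef_pos: [0.5321, 0.0792, 0.1818]
ee_rot: [1.575, 1.181, 0.508]
force: [1.2, 1.4, -0.8]
width: 0.0629
t 2.23 tcp [0.5321 0.0792 0.1818] grasp [0.5258 0.0757 0.1992] w 0.0629 F [ 1.2  1.4 -0.8]
 q [ 0.51 -0.03 -0.65  0.   -0.56  1.56]
[[0.332, 0.81, 0.482], [0.185, 0.446, -0.876], [-0.925, 0.38, -0.002]]
t: 2.6
eef_pos: [0.5745, 0.1034, 0.1972]
ee_rot: [1.676, 1.542, 0.609]
force: [-0.7, -0.4, -0.6]
width: 0.0634
t 2.6 tcp [0.5745 0.1034 0.1972] grasp [0.5741 0.103  0.216 ] w 0.0634 F [-0.7 -0.4 -0.6]
 q [ 0.51  0.22 -0.26 -0.   -1.07  1.57]
[[0.024, 0.875, 0.483], [0.016, 0.482, -0.876], [-1.0, 0.029, -0.003]]
[-0.4649 -0.1866  0.6752  0.2633  0.2993  0.8221 -0.0765  0.2795]
[-0.0055 -0.0136  0.0051  0.0081 -0.0164 -0.005  -0.0087 -0.0026  0.0048
  0.0124  0.0133  0.0025  0.0061  0.0091 -0.0074]
```

```bash
sed -i 's/C\[:,\[0,2\]\],W\[:,\[0\]\]/C[:,[0,2]],W/' kin.py; python3 - <<'E'
from kin import *
x,r=fit(); print(np.round(x,4)); print(np.round(r,4))
M=np.vstack([J(q) for q,_,_ in D]); print(np.linalg.svd(M)[1])
E
```

```text
[ 0.      0.      0.1988 -0.      0.6016  0.4636  0.      0.378  -0.1918
 -0.    ]
[ 0. -0. -0.  0.  0. -0. -0.  0. -0. -0. -0.  0.  0.  0.  0.]
[4.38993655 4.35999681 3.13399292 0.91846255 0.84514426 0.42112712
 0.37630985 0.11496144 0.07728038 0.0313926 ]
```

```bash
python3 - <<'E'
from kin import *
x,r=fit(); np.save('kin.npy',x)
import kin; kin.X=x
az=28.5; l=np.array([-np.cos(np.radians(az)),-np.sin(np.radians(az)),0])
Cc=np.array([.568,.0937,.039]); co=np.array([.492,.297,.068])
for p in (90,80,70,60,50):
  for fl in (1,-1):
    Rg=fr(az,p,fl); G=Cc+.012*l+[0,0,.003]
    b=ik(G+tcp_to_grasp*Rg[:,0],Rg,n=12); ok=[q for c,q in b if c<1e-6]
    uniq=[]
    for q in ok:
        if all(np.abs(q-u).max()>.05 for u in uniq): uniq.append(q)
    for q in uniq: print('GRASP',p,fl,np.round(q,2))
    lt=Rg.T@l
    if fl==1: continue
    for a2 in range(-150,180,30):
        # final: X az a2 pitch 90-p, lid up
        pf=np.radians(90-p); X_=np.array([np.cos(np.radians(a2))*np.cos(pf),np.sin(np.radians(a2))*np.cos(pf),-np.sin(pf)])
        # solve orientation: tool frame vectors x,lt -> X_,Z
        Rf,_=R.align_vectors([X_,[0,0,1]],[[1,0,0],lt]); Rf=Rf.as_matrix()
        Gf=co+[0,0,.057]+np.array([0,0,.012])+Rf@(Rg.T@np.array([0,0,.003])); 
        b=ik(Gf+tcp_to_grasp*Rf[:,0]-[0,0,0.06],Rf,n=12); ok=[q for c,q in b if c<1e-6]; uniq=[]
        for q in ok:
            if all(np.abs(q-u).max()>.05 for u in uniq): uniq.append(q)
        for q in uniq: print('  final',p,a2,np.round(q,2))
E
```

```text
GRASP 90 1 [ 0.5   0.39 -0.47 -0.   -0.7  -1.58]
GRASP 90 -1 [ 0.5   0.39 -0.47  0.   -0.7   1.56]
  final 90 -150 [ 0.73  1.25  0.66 -0.36 -2.52  1.27]
  final 90 -120 [ 0.95  1.21  0.36  0.13 -2.29  1.66]
  final 90 -90 [ 1.14  1.11 -0.05  0.47 -1.95  1.75]
  final 90 -60 [ 1.3   0.99 -0.51  0.8  -1.62  1.62]
  final 90 -30 [ 1.31  0.9  -0.98  1.32 -1.49  1.28]
  final 90 30 [-0.1   1.39 -0.97 -2.34 -2.19  2.11]
  final 90 60 [-0.23  0.97 -0.61 -1.86 -1.58  1.59]
  final 90 90 [-0.1   0.89 -0.23 -1.48 -1.61  1.12]
  final 90 120 [ 0.07  0.96  0.13 -1.22 -1.87  0.89]
  final 90 150 [ 0.26  1.08  0.45 -1.04 -2.18  0.8 ]
GRASP 80 1 [ 0.5   0.33 -0.61  0.   -0.46 -1.58]
GRASP 80 -1 [ 0.5   0.33 -0.61  0.   -0.46  1.56]
  final 80 -150 [ 0.73  1.16  0.6  -0.3  -2.37  1.32]
  final 80 -120 [ 0.95  1.13  0.33  0.12 -2.16  1.65]
  final 80 -90 [ 1.14  1.02 -0.07  0.44 -1.83  1.77]
  final 80 -60 [ 1.29  0.89 -0.54  0.79 -1.5   1.68]
  final 80 -30 [ 1.27  0.77 -1.01  1.38 -1.35  1.37]
  final 80 60 [-0.21  0.78 -0.64 -1.86 -1.35  1.43]
  final 80 90 [-0.06  0.76 -0.26 -1.42 -1.46  1.02]
  
[... 1132 characters left out ...]
.25 -1.14  0.72]
  final 60 120 [ 0.21  0.67  0.   -0.97 -1.47  0.73]
  final 60 150 [ 0.36  0.82  0.26 -0.75 -1.78  0.83]
GRASP 50 1 [ 0.13  0.27 -0.54 -1.21 -0.25 -0.08]
  final 50 -150 [ 0.76  0.87  0.3  -0.19 -1.86  1.36]
  final 50 -120 [ 0.94  0.84  0.12  0.08 -1.72  1.65]
  final 50 -90 [ 1.1   0.74 -0.19  0.35 -1.46  1.84]
  final 50 -60 [ 1.22  0.6  -0.59  0.7  -1.14  1.88]
  final 50 -30 [ 1.11  0.44 -1.    1.4  -0.89  1.74]
  final 50 30 [ 0.11  0.26 -0.78 -2.31 -0.43  1.07]
  final 50 60 [ 0.22  0.29 -0.51 -1.45 -0.6   0.46]
  final 50 90 [ 0.21  0.43 -0.29 -1.11 -0.99  0.51]
  final 50 120 [ 0.28  0.59 -0.04 -0.87 -1.34  0.63]
  final 50 150 [ 0.41  0.72  0.18 -0.67 -1.63  0.81]
```

```bash
python3 - <<'E'
from kin import *
import pickle
f=pickle.load(open('top0.pkl','rb'))
print('mug',onz(f,173/1.5,237/1.5,.08),'bottle',onz(f,270/1.5,146/1.5,.2))
az=28.5; l=np.array([-np.cos(np.radians(az)),-np.sin(np.radians(az)),0])
for p in(70,):
  Rg=fr(az,p,-1); lt=Rg.T@l
  for a2 in(45,60,75,90,-90,-120,-150):
    pf=np.radians(90-p); X_=np.array([np.cos(np.radians(a2))*np.cos(pf),np.sin(np.radians(a2))*np.cos(pf),-np.sin(pf)])
    Rf=R.align_vectors([X_,[0,0,1]],[[1,0,0],lt])[0].as_matrix()
    G=np.array([.492,.297,.065+.012+.001])
    b=ik(G+tcp_to_grasp*Rf[:,0],Rf,n=10)
    c,q=b[0]
    A,B,C,W,T=rots(q); e=A@X[:3]+B@[X[3],0,X[4]]; w=e+C@[X[5],0,X[6]]; w2=w+W@[0,X[8],0]
    print(a2,c<1e-6,np.round(q,2),'elbow',np.round(e,2),'wrist',np.round(w,2),'w2',np.round(w2,2))
E
```

```text
mug [0.60477452 0.4407118  0.08      ] bottle [0.73341083 0.24781773 0.2       ]
45 True [-0.19  0.66 -0.85 -2.15 -1.19  1.52] elbow [ 0.36 -0.07  0.67] wrist [ 0.39 -0.07  0.21] w2 [0.25 0.06 0.2 ]
60 True [-0.13  0.59 -0.63 -1.82 -1.11  1.2 ] elbow [ 0.33 -0.04  0.7 ] wrist [ 0.49 -0.06  0.27] w2 [0.32 0.   0.2 ]
75 True [-0.06  0.59 -0.45 -1.56 -1.17  1.  ] elbow [ 0.34 -0.02  0.7 ] wrist [ 0.57 -0.04  0.3 ] w2 [ 0.4  -0.03  0.2 ]
90 True [ 0.    0.64 -0.28 -1.35 -1.3   0.88] elbow [0.36 0.   0.68] wrist [0.64 0.   0.32] w2 [ 0.49 -0.04  0.2 ]
-90 True [ 1.13  0.93 -0.11  0.42 -1.71  1.79] elbow [0.2  0.44 0.56] wrist [0.3  0.65 0.16] w2 [0.49 0.63 0.2 ]
-120 True [ 0.95  1.03  0.27  0.11 -2.02  1.65] elbow [0.3  0.42 0.51] wrist [0.5  0.69 0.19] w2 [0.66 0.59 0.2 ]
-150 True [ 0.74  1.07  0.5  -0.25 -2.21  1.34] elbow [0.39 0.36 0.49] wrist [0.68 0.62 0.24] w2 [0.78 0.47 0.2 ]
```

```bash
python3 - <<'E'
from kin import *
from scipy.spatial.transform import Slerp
az=28.5; l=np.array([-np.cos(np.radians(az)),-np.sin(np.radians(az)),0]); p=70
Rg=fr(az,p,-1); lt=Rg.T@l; G=np.array([.568,.0937,.042])+.012*l
pf=np.radians(20); X_=np.array([0,np.cos(pf),-np.sin(pf)])
Rf=R.align_vectors([X_,[0,0,1]],[[1,0,0],lt])[0].as_matrix()
np.savez('plan.npz',Rg=Rg,Rf=Rf,G=G)
w1=G+[0,0,.17]; w2=np.array([.492,.26,.24])
sl=Slerp([0,1],R.from_matrix([Rg,Rf]))
print('rot deg',np.degrees(np.linalg.norm(R.from_matrix(Rg.T@Rf).as_rotvec())))
q=get_state()['q']
for t in np.linspace(0,1,11):
    Rt=sl(t).as_matrix(); g=w1+(w2-w1)*t; c,q=ik(g+tcp_to_grasp*Rt[:,0],Rt,q0=q,n=1)[0]; print(round(t,1),'%.1e'%c,np.round(q,2))
for z in (.2,.15,.08):
    g=np.array([.492,.297,z]); c,q=ik(g+tcp_to_grasp*Rf[:,0],Rf,q0=q,n=1)[0]; print(z,'%.1e'%c,np.round(q,2))
row(G-.07*Rg[:,0],Rg)
row(G,Rg)
E
```

```text
rot deg 137.61054075477384
0.0 1.1e-30 [ 0.51  0.03 -0.54  0.   -0.65  1.56]
0.1 1.9e-31 [ 0.46  0.08 -0.39 -0.15 -0.84  1.51]
0.2 4.6e-20 [ 0.4   0.14 -0.27 -0.28 -1.    1.44]
0.3 2.3e-22 [ 0.34  0.19 -0.18 -0.4  -1.14  1.34]
0.4 1.7e-24 [ 0.28  0.23 -0.11 -0.52 -1.25  1.23]
0.5 1.3e-28 [ 0.22  0.27 -0.06 -0.65 -1.33  1.11]
0.6 2.4e-26 [ 0.16  0.3  -0.05 -0.77 -1.39  0.99]
0.7 7.5e-26 [ 0.1   0.32 -0.06 -0.89 -1.43  0.87]
0.8 2.3e-25 [ 0.05  0.34 -0.09 -1.01 -1.44  0.75]
0.9 1.3e-24 [ 0.    0.34 -0.15 -1.13 -1.44  0.65]
1.0 1.0e-23 [-0.04  0.34 -0.23 -1.25 -1.42  0.55]
0.2 1.1e-30 [ 0.02  0.4  -0.25 -1.3  -1.34  0.62]
0.15 2.3e-26 [ 0.01  0.5  -0.27 -1.32 -1.32  0.73]
0.08 3.7e-22 [ 0.    0.63 -0.28 -1.35 -1.3   0.88]
row [0.1059, -0.0429, 0.0054] [0.0056, -0.0042, 0.3206] | dist 0.114 deg 18.4
row [0.1723, -0.0209, 0.0058] [0.0056, -0.0042, 0.3206] | dist 0.174 deg 18.4
```

The fallen caddy is the grey steel tin with the black lid lying on the tray, at top (365,255) in the 1.5x picture. The yellow tin at (270,405) is the excluded look-alike, and the one standing at (578,165) is caddy2. The enlarged crop shows the steel tin lying over the left leg, so that is the one I'll take.

```bash
python3 -m crank '[[0.03,-0.043,0.005,0.006,-0.004,0.18,0.72],[0.07,-0.043,0.005,0.006,-0.004,0.32,0.72],[0.106,-0.043,0.005,0.006,-0.004,0.32,0.72],[0.106,-0.043,0.005,0.006,-0.004,0.32,0.72]]'; python3 - <<'E'
from h import *
st(); P=np.load('plan.npz'); row(P['G'],P['Rg'])
f=cam('top'); im=f['pixels'][120:205,215:320,::-1]; g=cam('side'); im2=g['pixels'][150:235,230:335,::-1]
cv2.imwrite('pics/pre.png',np.clip(1.4*cv2.resize(np.hstack([im,im2]),None,fx=3.8,fy=3.8,interpolation=2),0,255))
E
```

```text
t: 3.1
eef_pos: [0.5365, 0.0775, 0.0895]
ee_rot: [1.577, 1.222, 0.502]
force: [0.0, -0.0, 0.5]
width: 0.063
t 3.1 tcp [0.5365 0.0775 0.0895] grasp [0.5309 0.0744 0.1071] w 0.063 F [ 0.  -0.   0.5]
 q [ 0.51  0.12 -0.74  0.   -0.36  1.56]
[[0.3, 0.827, 0.476], [0.165, 0.447, -0.879], [-0.94, 0.342, -0.002]]
row [0.0714, 0.0057, 0.0009] [-0.0016, -0.0017, -0.0002] | dist 0.072 deg 0.1[ WARN:0@3.869] global loadsave.cpp:1063 imwrite_ Unsupported depth image for selected encoder is fallbacked to CV_8U.
```

View pics/pre.png

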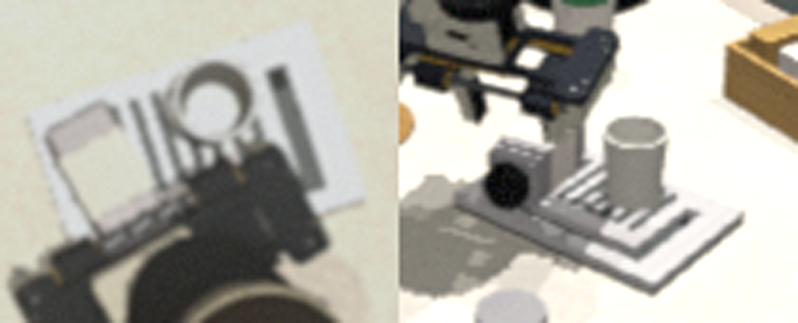

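```bash
python3 -m crank '[[0.02,0.001,0.001,0,0,0,0.72],[0.04,0.002,0.001,0,0,0,0.72],[0.055,0.003,0.001,0,0,0,0.72],[0.065,0.0035,0.001,0,0,0,0.72],[0.065,0.0035,0.001,0,0,0,0.72]]'; python3 - <<'E'
from h import *
st()
g=cam('side'); im2=g['pixels'][150:235,230:335,::-1]
cv2.imwrite('pics/pre2.png',np.clip(1.4*cv2.resize(im2,None,fx=6,fy=6,interpolation=2),0,255).astype(np.uint8))
E
```

```text
t: 3.82
eef_pos: [0.5628, 0.0908, 0.0314]
ee_rot: [1.577, 1.218, 0.503]
force: [0.6, 0.4, -0.6]
width: 0.0633
t 3.83 tcp [0.5628 0.0908 0.0314] grasp [0.5572 0.0877 0.0491] w 0.0633 F [ 0.6  0.4 -0.6]
 q [ 0.5   0.27 -0.74  0.   -0.21  1.56]
[[0.303, 0.825, 0.477], [0.166, 0.447, -0.879], [-0.938, 0.346, -0.002]]
```

View pics/pre2.png

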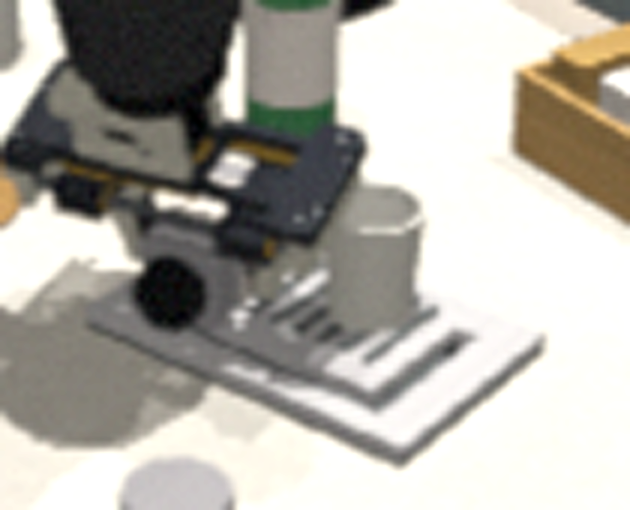

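```bash
python3 -m crank '[[0,0,0,0,0,0,0.4],[0,0,0,0,0,0,0.4],[0,0,0,0,0,0,0.4],[0,0,0,0,0,0,0.4]]' 30; python3 - <<'E'
from h import *
st()
E
```

```text
t: 4.38
eef_pos: [0.5628, 0.0908, 0.0323]
ee_rot: [1.577, 1.216, 0.503]
force: [-4.0, 0.2, 6.0]
width: 0.05
t 4.38 tcp [0.5628 0.0908 0.0323] grasp [0.5571 0.0877 0.0499] w 0.05 F [-4.   0.2  6. ]
 q [ 0.5   0.27 -0.74  0.   -0.21  1.56]
[[0.304, 0.825, 0.477], [0.167, 0.446, -0.879], [-0.938, 0.347, -0.002]]
```

```bash
python3 -m crank '[[-0.02,0.007,0,0,0,0,0.4],[-0.06,0.022,0,0,0,0,0.4],[-0.1,0.037,0,0,0,0,0.4],[-0.14,0.052,0,0,0,0,0.4],[-0.16,0.059,0,0,0,0,0.4],[-0.16,0.059,0,0,0,0,0.4]]'; python3 - <<'E'
from h import *
st(); P=np.load('plan.npz'); row([.492,.26,.24],P['Rf'])
g=cam('side');
cv2.imwrite('pics/lift.png',np.clip(1.4*cv2.resize(g['pixels'][60:240,180:380,::-1],None,fx=3,fy=3,interpolation=2),0,255).astype(np.uint8))
E
```

```text
t: 5.12
eef_pos: [0.5633, 0.0906, 0.2039]
ee_rot: [1.577, 1.214, 0.503]
force: [0.4, 0.4, -2.6]
width: 0.0498
t 5.12 tcp [0.5633 0.0906 0.2039] grasp [0.5575 0.0874 0.2215] w 0.0498 F [ 0.4  0.4 -2.6]
 q [ 0.5   0.02 -0.53 -0.   -0.66  1.57]
[[0.306, 0.824, 0.477], [0.168, 0.446, -0.879], [-0.937, 0.349, -0.002]]
row [-0.0181, 0.0351, -0.1985] [2.0107, 0.9267, -0.9339] | dist 0.202 deg 137.7
```

View pics/lift.png

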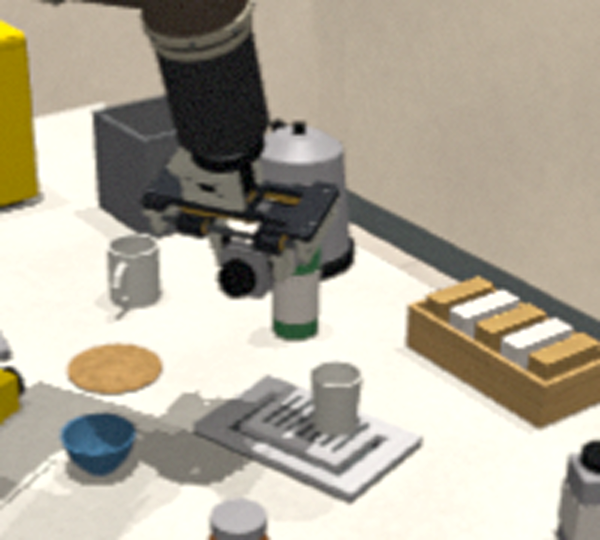

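```bash
python3 -m crank '[[-0.001,0.003,-0.015,0.15,0.07,-0.07,0.4],[-0.003,0.005,-0.03,0.3,0.14,-0.14,0.4],[-0.004,0.008,-0.045,0.45,0.21,-0.21,0.4],[-0.005,0.01,-0.06,0.6,0.278,-0.28,0.4],[-0.007,0.013,-0.075,0.75,0.347,-0.35,0.4],[-0.008,0.016,-0.09,0.9,0.417,-0.42,0.4],[-0.009,0.018,-0.105,1.05,0.486,-0.49,0.4],[-0.011,0.021,-0.12,1.2,0.556,-0.56,0.4],[-0.012,0.023,-0.134,1.35,0.625,-0.63,0.4],[-0.013,0.026,-0.149,1.5,0.695,-0.7,0.4]]'; python3 - <<'E'
from h import *
st(); P=np.load('plan.npz'); row([.492,.27,.24],P['Rf'])
E
```

```text
t: 6.42
eef_pos: [0.509, 0.2309, 0.2215]
ee_rot: [-1.976, 0.622, 1.777]
force: [-0.1, -0.7, -2.4]
width: 0.0501
t 6.42 tcp [0.509  0.2309 0.2215] grasp [0.5121 0.2159 0.2324] w 0.0501 F [-0.1 -0.7 -2.4]
 q [ 0.07  0.34 -0.06 -0.95 -1.44  0.81]
[[-0.166, 0.495, -0.853], [0.796, -0.444, -0.413], [-0.583, -0.747, -0.32]]
row [0.041, -0.0426, -0.0128] [0.4977, 0.236, -0.232] | dist 0.06 deg 34.2
```

```bash
python3 -m crank '[[0.01,-0.01,-0.003,0.12,0.06,-0.06,0.4],[0.02,-0.02,-0.006,0.24,0.12,-0.12,0.4],[0.03,-0.03,-0.009,0.36,0.17,-0.17,0.4],[0.041,-0.043,-0.013,0.5,0.236,-0.232,0.4],[0.041,-0.043,-0.013,0.5,0.236,-0.232,0.4],[0.041,-0.043,-0.013,0.5,0.236,-0.232,0.4]]'; python3 - <<'E'
from h import *
st()
for n in('side','top'):
    g=cam(n)
    cv2.imwrite(f'pics/held_{n}.png',np.clip(1.4*cv2.resize(g['pixels'][:,:,::-1][60:270,90:340],None,fx=3,fy=3,interpolation=2)[:600],0,255).astype(np.uint8))
E
```

```text
t: 7.18
eef_pos: [0.492, 0.2873, 0.2347]
ee_rot: [-1.576, 0.352, 1.573]
force: [0.1, 0.0, -1.6]
width: 0.0501
t 7.17 tcp [0.492  0.2873 0.2347] grasp [0.492  0.2696 0.2412] w 0.0501 F [ 0.1  0.  -1.6]
 q [-0.02  0.34 -0.22 -1.26 -1.4   0.54]
[[-0.002, 0.006, -1.0], [0.939, -0.345, -0.004], [-0.345, -0.939, -0.005]]
```

View pics/held_side.png

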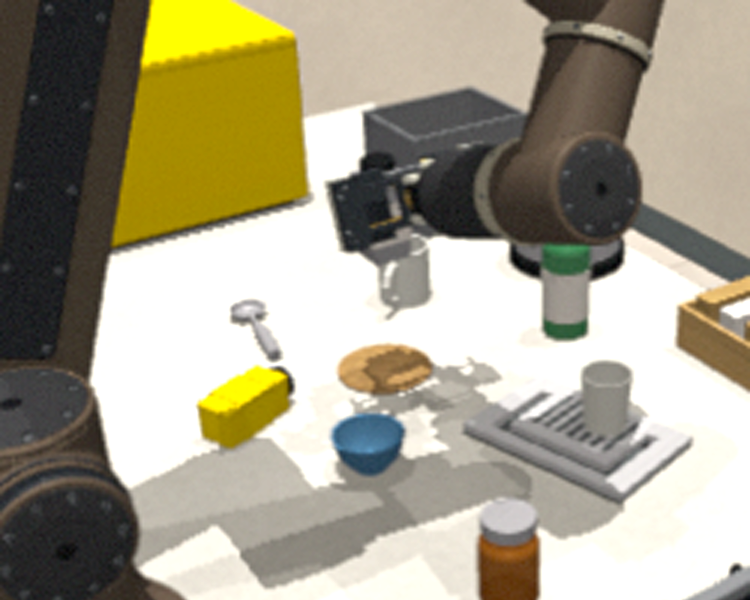

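View pics/held_top.png

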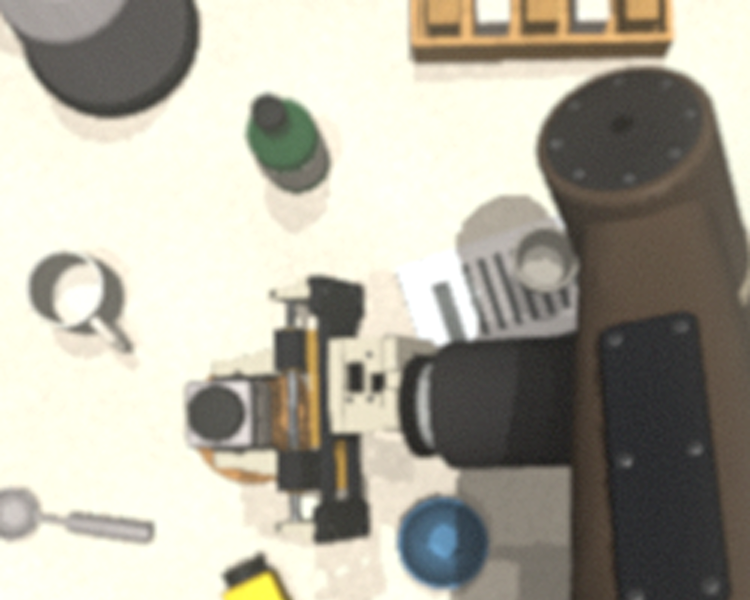

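```bash
python3 - <<'E'
from h import *
f=cam('top'); im=cv2.cvtColor(f['pixels'],cv2.COLOR_RGB2GRAY)
m=np.zeros_like(im); m[184:212,150:176]=(im[184:212,150:176]<55)
n,l,s,c=cv2.connectedComponentsWithStats(m); i=1+np.argmax(s[1:,4]); print(s[i],c[i],onz(f,*c[i],.289))
p,Rm,_=now()
# down move: target caddy centre (.492,.2965), foot at .005+.004
foot=.229-.06; dz=.010-foot; print(dz, (Rm.T@[0,0,dz]).round(4))
print((Rm.T@[0,.01,0]).round(4),(Rm.T@[.01,0,0]).round(4))
E
```

```text
Traceback (most recent call last):
ValueError: attempt to get argmax of an empty sequence
```

```bash
python3 - <<'E'
from h import *
f=cam('top'); im=cv2.cvtColor(f['pixels'],cv2.COLOR_RGB2GRAY)
print(im[192:202:3,150:178:3])
print('lid',onz(f,162,197,.289))
p,Rm,_=now()
foot=.229-.06; dz=.010-foot; print(dz, (Rm.T@[0,0,dz]).round(4))
print((Rm.T@[0,.01,0]).round(4),(Rm.T@[.01,0,0]).round(4))
E
```

```text
[[178 109  60  61  62  62  63 153  72  79]
 [177  67  60  61  63  62  62 107  72  78]
 [176  66  62  63  61  61  62  89  75  85]
 [176  79  59  60  62  62  57 128  76  83]]
lid [0.49107593 0.27693925 0.289     ]
-0.159 [0.0547 0.1493 0.001 ]
[ 0.0094 -0.0034 -0.    ] [-0.      0.0001 -0.01  ]
```

```bash
python3 -m crank '[[0.015,0.03,0,0,0,0,0.4],[0.03,0.06,0,0,0,0,0.4],[0.05,0.09,0.001,0,0,0,0.4],[0.061,0.115,0.001,0,0,0,0.4],[0.061,0.115,0.001,0,0,0,0.4],[0.061,0.115,0.001,0,0,0,0.4]]'; python3 - <<'E'
from h import *
st()
for n in('side','top'):
    g=cam(n)
    c=(90,110,290,260) if n=='side' else (130,150,260,250)
    cv2.imwrite(f'pics/low_{n}.png',np.clip(1.4*cv2.resize(g['pixels'][c[1]:c[3],c[0]:c[2],::-1],None,fx=4,fy=4,interpolation=2)[:600],0,255).astype(np.uint8))
E
```

```text
t: 8.12
eef_pos: [0.4921, 0.3056, 0.1078]
ee_rot: [-1.578, 0.35, 1.573]
force: [0.1, -1.0, -2.0]
width: 0.05
t 8.12 tcp [0.4921 0.3056 0.1078] grasp [0.4921 0.2879 0.1143] w 0.05 F [ 0.1 -1.  -2. ]
 q [-0.01  0.56 -0.27 -1.33 -1.32  0.82]
[[-0.002, 0.008, -1.0], [0.939, -0.343, -0.004], [-0.343, -0.939, -0.007]]
```

View pics/low_side.png

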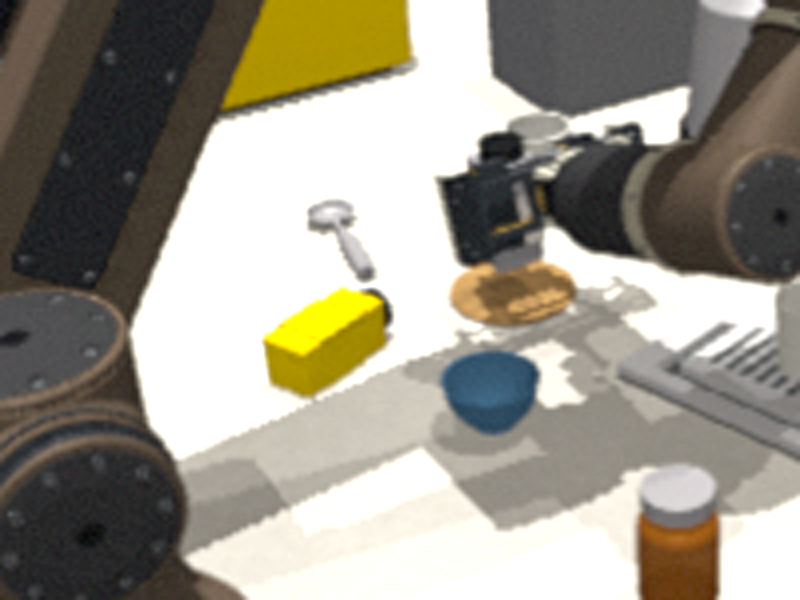

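View pics/low_top.png

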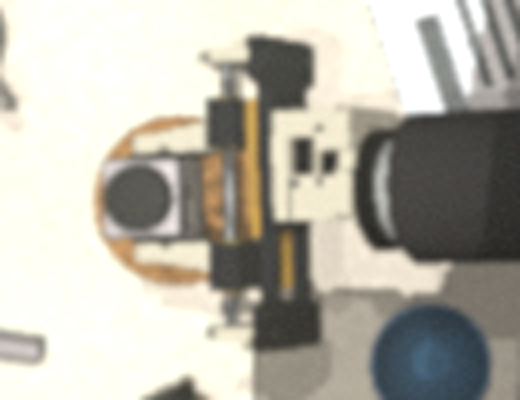

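```bash
python3 - <<'E'
from h import *
import pickle
f=pickle.load(open('top0.pkl','rb')); print(onz(f,164.1,199.4,.162))
p,Rm,_=now()
print((Rm.T@[0,0,-.035]).round(4))
E
```

```text
[0.48924293 0.29579737 0.162     ]
[0.012  0.0329 0.0003]
```

```bash
python3 -m crank '[[0.004,0.011,-0.001,0,0,0,0.4],[0.008,0.022,-0.002,0,0,0,0.4],[0.011,0.03,-0.002,0,0,0,0.4],[0.011,0.03,-0.002,0,0,0,0.4]]';python3 -m crank '[[0.001,0.002,0,0,0,0,0.4],[0.001,0.002,0,0,0,0,0.4]]'; python3 -m crank '[[0.001,0.002,0,0,0,0,0.4],[0.001,0.002,0,0,0,0,0.4]]';python3 -c "
from h import *
st()"
```

```text
t: 8.72
eef_pos: [0.4938, 0.3055, 0.0742]
ee_rot: [-1.575, 0.35, 1.573]
force: [0.1, 0.1, -2.0]
width: 0.0499
t: 8.98
eef_pos: [0.4938, 0.3059, 0.074]
ee_rot: [-1.578, 0.348, 1.573]
force: [0.0, -3.3, 6.6]
width: 0.0498
t: 9.22
eef_pos: [0.4941, 0.3062, 0.0737]
ee_rot: [-1.58, 0.346, 1.573]
force: [0.0, -9.3, 17.5]
width: 0.0498
t 9.22 tcp [0.4941 0.3062 0.0737] grasp [0.4941 0.2885 0.0801] w 0.0498 F [ 0.  -9.3 17.5]
 q [-0.01  0.64 -0.27 -1.34 -1.31  0.89]
[[-0.002, 0.01, -1.0], [0.941, -0.339, -0.005], [-0.339, -0.941, -0.008]]
```

```bash
python3 -m crank '[[-0.0015,-0.0035,0,0,0,0,0.4],[-0.0015,-0.0035,0,0,0,0,0.4],[-0.0015,-0.0035,0,0,0,0,0.6],[-0.0015,-0.0035,0,0,0,0,0.8],[-0.0015,-0.0035,0,0,0,0,0.8],[-0.0015,-0.0035,0,0,0,0,0.8]]';python3 - <<'E'
from h import *
st()
for n in('side','top'):
    g=cam(n)
    c=(180,120,280,200) if n=='side' else (130,150,230,230)
    cv2.imwrite(f'pics/rel_{n}.png',np.clip(1.4*cv2.resize(g['pixels'][c[1]:c[3],c[0]:c[2],::-1],None,fx=5,fy=5,interpolation=2)[:600],0,255).astype(np.uint8))
E
```

```text
t: 9.98
eef_pos: [0.4937, 0.306, 0.0744]
ee_rot: [-1.577, 0.35, 1.573]
force: [-0.9, 0.6, -0.3]
width: 0.0696
t 9.97 tcp [0.4937 0.306  0.0744] grasp [0.4937 0.2883 0.0808] w 0.0696 F [-0.9  0.6 -0.3]
 q [-0.01  0.63 -0.27 -1.34 -1.3   0.88]
[[-0.002, 0.007, -1.0], [0.939, -0.343, -0.004], [-0.343, -0.939, -0.006]]
```

View pics/rel_side.png

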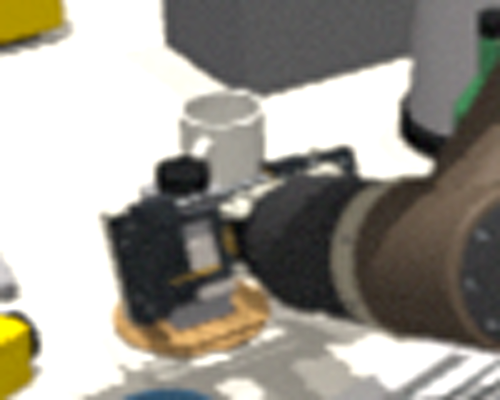

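View pics/rel_top.png

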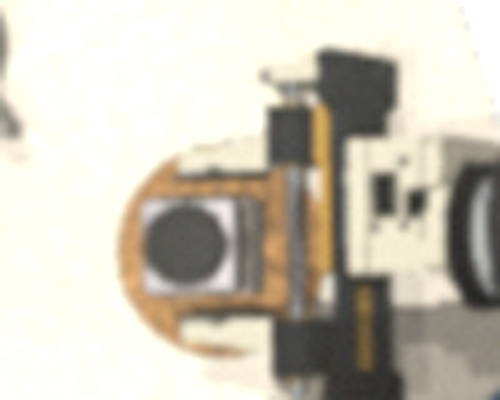

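```bash
python3 -m crank '[[-0.03,0,0,0,0,0,0.8],[-0.07,0,0,0,0,0,0.8],[-0.11,-0.02,0,0,0,0,0.8],[-0.14,-0.07,0,0,0,0,1],[-0.16,-0.12,0,0,0,0,1]]'; python3 - <<'E'
from kin import *
st()
f=cam('top'); save(f,'pics/after_top.png',sc=1.5); g=cam('side'); save(g,'pics/after_side.png',sc=1.5)
from scipy.spatial.transform import Slerp
p,Rm,s=now(); q=s['q']
for fl in(1,-1):
  q=s['q']
  Rt=fr(1.76,90,fl); tgt=np.array([.4818,-.3147,.20])
  row(tgt,Rt)
  sl=Slerp([0,1],R.from_matrix([Rm,Rt]))
  g0=p-tcp_to_grasp*Rm[:,0]
  for t in np.linspace(0,1,9):
    Rr=sl(t).as_matrix(); gg=g0+(tgt-g0)*t; c,q=ik(gg+tcp_to_grasp*Rr[:,0],Rr,q0=q,n=1)[0]; print(round(t,2),'%.1e'%c,np.round(q,2), np.round(gg,2))
  for az,pt in((1.76,(.4818,-.3147,.07)),(17.2,(.55,.098,.12)),(17.2,(.545,.098,.07)),(17.2,(.464,.073,.07)),(17.2,(.508,-.07,.07)),(17.2,(.592,-.044,.07))):
    Rr=fr(az,90,fl); c,q=ik(np.array(pt)+tcp_to_grasp*Rr[:,0],Rr,q0=q,n=1)[0]; print(pt,'%.1e'%c,np.round(q,2))
E
```

```text
t: 10.7
eef_pos: [0.4934, 0.1959, 0.2435]
ee_rot: [-1.576, 0.351, 1.572]
force: [1.7, -0.0, -0.1]
width: 0.0843
t 10.7 tcp [0.4934 0.1959 0.2435] grasp [0.4934 0.1782 0.2499] w 0.0843 F [ 1.7 -0.  -0.1]
 q [-0.17  0.35 -0.19 -1.18 -1.53  0.57]
[[-0.001, 0.006, -1.0], [0.939, -0.344, -0.003], [-0.344, -0.939, -0.005]]
row [-0.4566, 0.2385, 0.0161] [1.3426, 0.92, 0.968] | dist 0.515 deg 108.5
0.0 1.0e-23 [-0.17  0.34 -0.18 -1.18 -1.53  0.57] [0.49 0.18 0.25]
0.12 4.3e-25 [-0.24  0.26 -0.22 -1.1  -1.45  0.38] [0.49 0.12 0.25]
0.25 6.4e-23 [-0.28  0.2  -0.24 -0.99 -1.36  0.17] [0.49 0.06 0.24]
0.38 6.1e-21 [-0.29  0.15 -0.25 -0.86 -1.27 -0.05] [ 0.49 -0.01  0.23]
0.5 3.5e-19 [-0.28  0.11 -0.26 -0.71 -1.19 -0.29] [ 0.49 -0.07  0.23]
0.62 5.8e-18 [-0.26  0.11 -0.27 -0.54 -1.12 -0.55] [ 0.49 -0.13  0.22]
0.75 3.1e-17 [-0.24  0.12 -0.28 -0.35 -1.07 -0.81] [ 0.49 -0.19  0.21]
0.88 1.8e-17 [-0.23  0.16 -0.29 -0.17 -1.05 -1.06] [ 0.48 -0.25  0.21]
1.0 1.0e-18 [-0.24  0.23 -0.28 -0.   -1.06 -1.3 ] [ 0.48 -0.31  0.2 ]
(0.4818, -0.3147, 0.07) 1.4e-19 [-0.24  0.37 -0.42 -0.   -0.78 -1.3 ]
(0.55, 0.
[... 737 characters left out ...]
-0.07  0.23]
0.62 2.8e-22 [-0.17  0.34 -0.02 -0.37 -1.55  1.32] [ 0.49 -0.13  0.22]
0.75 1.2e-20 [-0.17  0.31 -0.08 -0.23 -1.42  1.49] [ 0.49 -0.19  0.21]
0.88 8.5e-19 [-0.2   0.27 -0.17 -0.11 -1.26  1.67] [ 0.48 -0.25  0.21]
1.0 4.4e-31 [-0.24  0.23 -0.28 -0.   -1.06  1.84] [ 0.48 -0.31  0.2 ]
(0.4818, -0.3147, 0.07) 1.4e-19 [-0.24  0.37 -0.42 -0.   -0.78  1.84]
(0.55, 0.098, 0.12) 2.0e-25 [ 0.53  0.28 -0.41 -0.   -0.88  1.34]
(0.545, 0.098, 0.07) 3.0e-31 [ 0.53  0.34 -0.47 -0.   -0.76  1.34]
(0.464, 0.073, 0.07) 1.2e-22 [ 0.58  0.22 -0.66 -0.   -0.69  1.29]
(0.508, -0.07, 0.07) 1.4e-23 [ 0.25  0.28 -0.56 -0.   -0.72  1.62]
(0.592, -0.044, 0.07) 4.5e-31 [ 0.25  0.39 -0.38  0.   -0.79  1.62]
```

View pics/after_top.png

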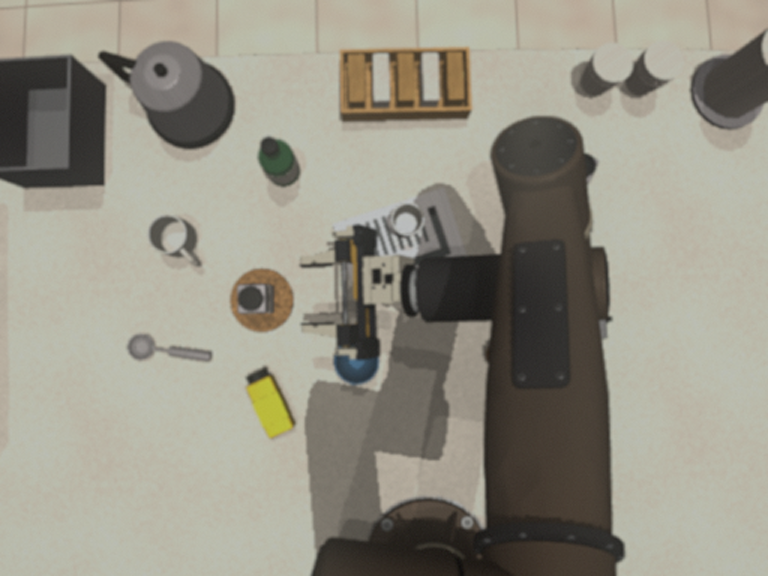

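View pics/after_side.png

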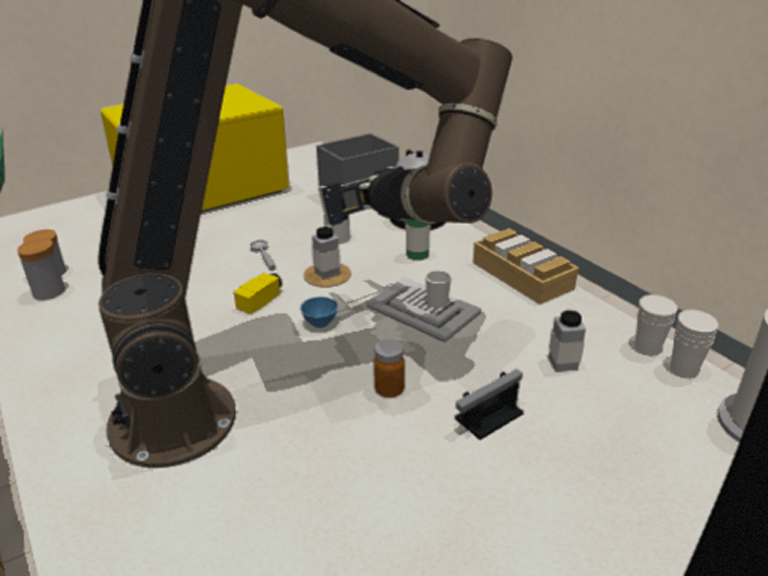

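```bash
python3 -m crank '[[-0.04,0.021,0.001,-0.12,-0.085,0.08,1],[-0.08,0.042,0.003,-0.24,-0.17,0.16,1],[-0.12,0.063,0.004,-0.36,-0.256,0.243,1],[-0.16,0.084,0.006,-0.48,-0.34,0.324,1],[-0.2,0.104,0.007,-0.6,-0.426,0.405,1],[-0.24,0.125,0.008,-0.72,-0.51,0.486,1],[-0.28,0.146,0.01,-0.84,-0.6,0.567,1],[-0.32,0.167,0.011,-0.96,-0.68,0.648,1],[-0.36,0.188,0.013,-1.08,-0.767,0.729,1],[-0.4,0.209,0.014,-1.2,-0.852,0.81,1]]';  python3 - <<'E'
from h import *
st(); row([.4818,-.3147,.16],fr(1.76,90,-1))
E
```

```text
t: 12.05
eef_pos: [0.4815, -0.2518, 0.1827]
ee_rot: [-2.254, 1.401, 2.325]
force: [0.1, 0.1, -0.3]
width: 0.0879
t 12.05 tcp [ 0.4815 -0.2518  0.1827] grasp [ 0.4836 -0.2541  0.2013] w 0.0879 F [ 0.1  0.1 -0.3]
 q [-0.2   0.28 -0.18 -0.1  -1.26  1.67]
[[-0.116, 0.983, -0.139], [0.123, -0.125, -0.985], [-0.986, -0.131, -0.107]]
row [0.0332, 0.0136, 0.0664] [-0.1636, -0.1178, 0.1226] | dist 0.075 deg 13.5
```

```bash
python3 -m crank '[[0.015,0.007,0.03,-0.08,-0.06,0.06,0.6],[0.033,0.0136,0.066,-0.164,-0.118,0.123,0.6],[0.033,0.0136,0.066,-0.164,-0.118,0.123,0.6],[0.033,0.0136,0.066,-0.164,-0.118,0.123,0.6]]';  python3 - <<'E'
from h import *
st(); row([.4818,-.3147,.070],fr(1.76,90,-1))
f=cam('top'); im=f['pixels'][150:240,360:450,::-1]; g=cam('side'); im2=g['pixels'][215:305,280:370,::-1]
cv2.imwrite('pics/s1.png',np.clip(1.4*cv2.resize(np.hstack([im,im2]),None,fx=4.4,fy=4.4,interpolation=2),0,255).astype(np.uint8))
E
```

```text
t: 12.55
eef_pos: [0.4815, -0.313, 0.1419]
ee_rot: [-2.509, 1.567, 2.228]
force: [-0.5, 0.4, 0.7]
width: 0.0552
t 12.55 tcp [ 0.4815 -0.313   0.1419] grasp [ 0.4815 -0.313   0.1607] w 0.0552 F [-0.5  0.4  0.7]
 q [-0.24  0.27 -0.33 -0.   -0.98  1.83]
[[-0.002, 1.0, 0.025], [0.003, 0.025, -1.0], [-1.0, -0.002, -0.003]]
row [0.0907, 0.0004, 0.002] [-0.0058, -0.0028, 0.002] | dist 0.091 deg 0.4
```

View pics/s1.png

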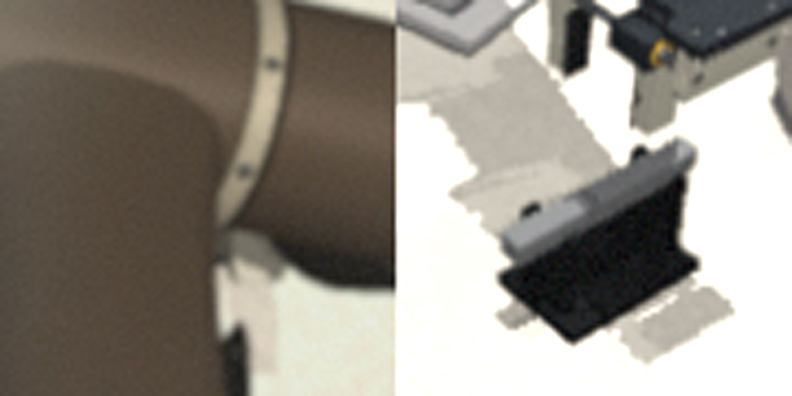

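```bash
python3 -m crank '[[0.03,0,0.002,-0.006,-0.003,0.002,0.55],[0.055,0,0.002,-0.006,-0.003,0.002,0.55],[0.075,0,0.002,-0.006,-0.003,0.002,0.55],[0.09,0,0.002,-0.006,-0.003,0.002,0.55],[0.09,0,0.002,-0.006,-0.003,0.002,0.55]]';  python3 - <<'E'
from h import *
st()
g=cam('side'); im2=g['pixels'][215:305,280:370,::-1]
cv2.imwrite('pics/s2.png',np.clip(1.6*cv2.resize(im2,None,fx=6,fy=6,interpolation=2),0,255).astype(np.uint8))
E
```

```text
t: 13.28
eef_pos: [0.481, -0.3146, 0.0507]
ee_rot: [-1.516, 1.569, -3.055]
force: [0.0, 0.9, 0.4]
width: 0.0484
t 13.28 tcp [ 0.481  -0.3146  0.0507] grasp [ 0.4811 -0.3146  0.0695] w 0.0484 F [0.  0.9 0.4]
 q [-0.24  0.37 -0.43  0.   -0.78  1.84]
[[-0.001, 0.999, 0.032], [-0.0, 0.032, -0.999], [-1.0, -0.001, 0.0]]
```

View pics/s2.png

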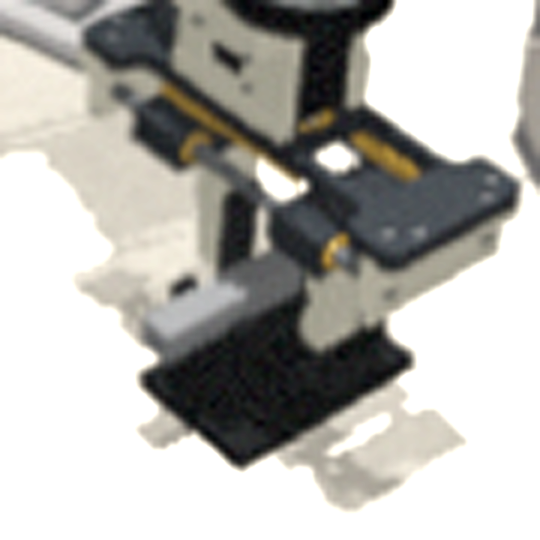

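Fingers straddle the handle between the posts at about (330,300). Closing.

```bash
python3 -m crank '[[0,0,0,0,0,0,0.05],[0,0,0,0,0,0,0.05],[0,0,0,0,0,0,0.05],[0,0,0,0,0,0,0.05]]' 45;  python3 -c "
from h import *
st()"; python3 -m crank '[[0,0,0,0,0,0,0.05],[-0.015,0,0,0,0,0,0.05],[-0.04,0,0,0,0,0,0.05],[-0.08,0,0,0,0,0,0.05],[-0.08,0,0,0,0,0,0.05]]'; python3 -c "
from h import *
st()
g=cam('side'); im2=g['pixels'][195:305,260:400,::-1]
cv2.imwrite('pics/s3.png',np.clip(1.6*cv2.resize(im2,None,fx=5,fy=5,interpolation=2),0,255).astype(np.uint8))"
```

```text
t: 13.82
eef_pos: [0.4814, -0.315, 0.0519]
ee_rot: [0.747, 1.57, -0.791]
force: [-0.6, 1.0, 2.6]
width: 0.0176
t 13.82 tcp [ 0.4814 -0.315   0.0519] grasp [ 0.4814 -0.315   0.0707] w 0.0176 F [-0.6  1.   2.6]
 q [-0.24  0.37 -0.42  0.   -0.78  1.84]
[[0.001, 0.999, 0.032], [-0.001, 0.032, -0.999], [-1.0, 0.001, 0.001]]
t: 14.45
eef_pos: [0.4833, -0.3157, 0.1357]
ee_rot: [1.111, 1.563, -0.428]
force: [0.0, -0.5, -1.8]
width: 0.0181
t 14.45 tcp [ 0.4833 -0.3157  0.1357] grasp [ 0.4832 -0.3157  0.1545] w 0.0181 F [ 0.  -0.5 -1.8]
 q [-0.24  0.27 -0.34  0.   -0.96  1.84]
[[0.007, 0.999, 0.033], [-0.003, 0.033, -0.999], [-1.0, 0.007, 0.003]]
```

View pics/s3.png

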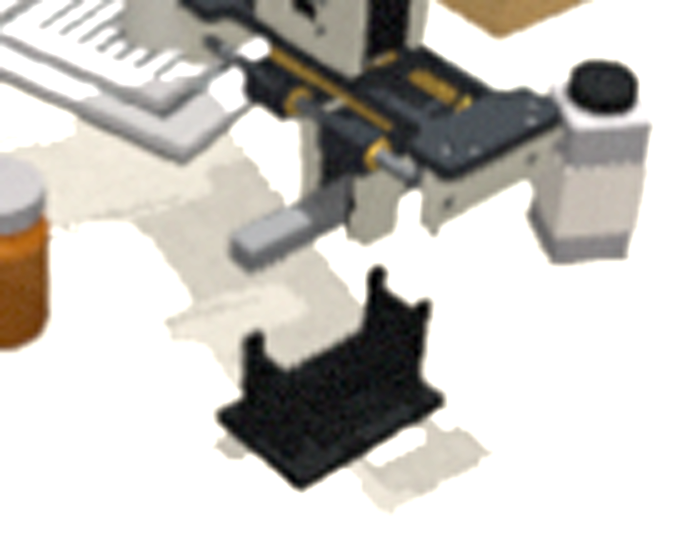

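```bash
python3 - <<'E'
from h import *
g=cam('side')
for n,p in(('c',(.4833,-.3157,.150)),('tip',(.551,-.3135,.092)),('+end',(.558,-.313,.15)),('-end',(.408,-.318,.15)),('tip-',(.4155,-.3178,.092))):
    u,v=proj(g,p); print(n,round((u-260)*5),round((v-195)*5))
im2=g['pixels'][200:280,310:370,::-1].astype(float)
cv2.imwrite('pics/s4.png',(255*np.clip(cv2.resize(im2,None,fx=7,fy=7,interpolation=2)/255,0,1)**.7).astype(np.uint8))
E
```

```text
c 347 197
tip 430 237
+end 450 145
-end 234 252
tip- 240 337
```

View pics/s4.png

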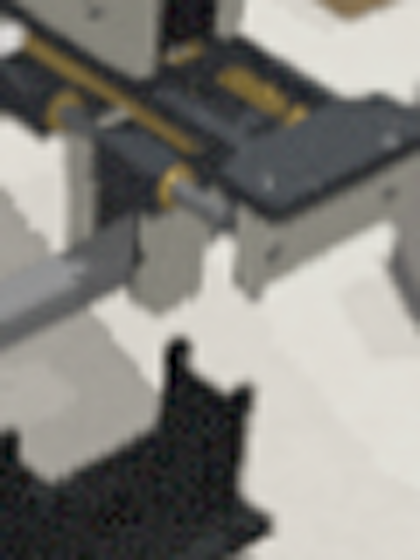

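```bash
python3 - <<'E'
from h import *
import pickle
f=cam('top'); pickle.dump(f,open('top1.pkl','wb'))
im=f['pixels'][120:205,215:320,::-1]
cv2.imwrite('pics/tray1.png',np.clip(1.4*cv2.resize(im,None,fx=7,fy=7,interpolation=2),0,255).astype(np.uint8))
g=cam('side'); pickle.dump(g,open('side1.pkl','wb'))
im=g['pixels'][165:235,235:335,::-1]
cv2.imwrite('pics/tray1s.png',np.clip(1.4*cv2.resize(im,None,fx=8,fy=8,interpolation=2),0,255).astype(np.uint8))
E
```

```text
(no output)
```

View pics/tray1.png

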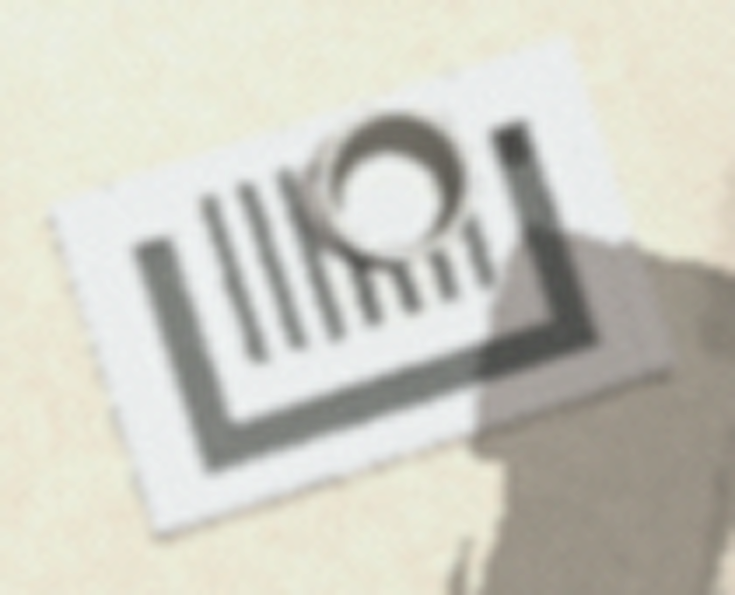

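View pics/tray1s.png

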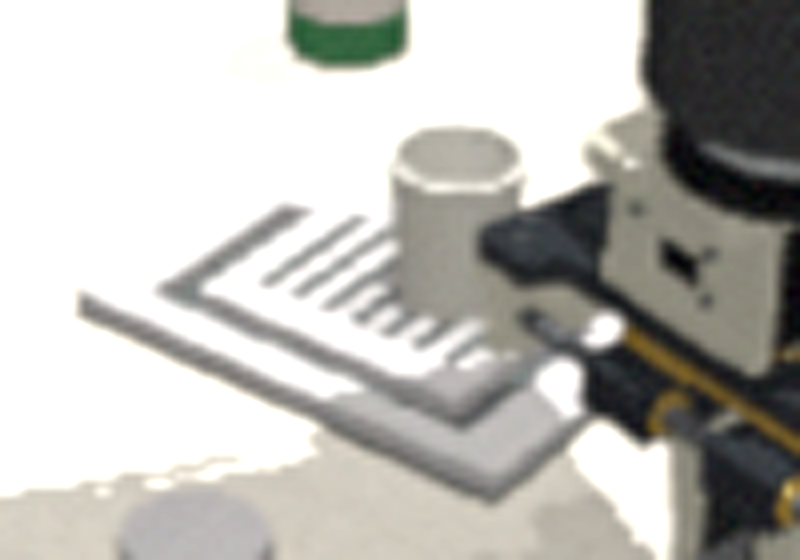

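```bash
python3 - <<'E'
from h import *
import pickle
f=pickle.load(open('top1.pkl','rb')); g=pickle.load(open('side1.pkl','rb'))
T=lambda x,y:onz(f,215+(x+.5)/7-.5,120+(y+.5)/7-.5,.014)[:2]
S=lambda x,y:onz(g,235+(x+.5)/8-.5,165+(y+.5)/8-.5,.014)[:2]
m=[(.043,.083),(.043,.067),(-.053,.083),(-.037,.067),(-.053,-.083),(-.037,-.067),(.043,-.067),(.043,-.083),(.07,.11),(-.07,.11),(.07,-.11),(-.07,-.11)]
px=[(135,245),(172,238),(210,470),(232,420),(600,345),(553,318),(490,130),(528,121),(52,212),(160,540),(572,38),(672,370)]
def fit(m,w):
    m=np.array(m);w=np.array(w); mc=m-m.mean(0); wc=w-w.mean(0)
    a=np.arctan2((mc[:,0]*wc[:,1]-mc[:,1]*wc[:,0]).sum(),(mc*wc).sum()); Rr=np.array([[np.cos(a),-np.sin(a)],[np.sin(a),np.cos(a)]])
    t=w.mean(0)-Rr@m.mean(0); res=w-(m@Rr.T+t); return np.degrees(a),t,res*1000,Rr
a,t,res,_=fit(m,[T(*p) for p in px]); print('top',a,t); print(res.round(1).tolist())
ms=[(-.07,.11),(-.07,-.11),(-.053,.083),(-.053,-.083),(.043,.083),(-.037,.067)]
ps=[(80,292),(495,487),(160,291),(462,425),(288,205),(207,291)]
a,t,res,_=fit(ms,[S(*p) for p in ps]); print('side',a,t); print(res.round(1).tolist())
E
```

```text
top 16.74920024763333 [0.59600184 0.03462828]
[[0.9, -0.6], [-1.2, -0.1], [2.2, -0.8], [2.0, 0.7], [0.7, 1.3], [1.2, -0.1], [0.9, -0.2], [-0.4, -0.2], [-3.1, -1.3], [-1.1, -1.3], [-0.7, -0.9], [-1.4, 3.6]]
side 16.36965268594582 [0.59703705 0.03357199]
[[-0.8, -2.5], [-3.7, -3.0], [3.9, -0.1], [2.7, 7.2], [-2.6, -0.9], [0.6, -0.7]]
```

```bash
cat >> h.py <<'E'
TY=16.8; TO=np.array([.5968,.0346])
TIP=np.array([.0439,.068,0])
def tray(x,y):
    a=np.radians(TY); return TO+np.array([np.cos(a)*x-np.sin(a)*y,np.sin(a)*x+np.cos(a)*y])
def intray(p):
    a=np.radians(TY); d=np.array(p[:2])-TO; return np.array([np.cos(a)*d[0]+np.sin(a)*d[1],-np.sin(a)*d[0]+np.cos(a)*d[1],p[2]])
def tip():
    p,Rm,s=now(); t=p+Rm@TIP; print('t',round(s['t'],2),'tip',np.round(t,4),'in tray mm',np.round(1000*intray(t),1),'F',np.round(s['force'],1),'w',round(s['width'],4),'yaw',round(float(np.degrees(np.arctan2(Rm[1,1],Rm[0,1]))),2))
def tiprow(P,yaw):
    p,Rm,s=now(); Rt=fr(yaw,90,-1); Pt=np.array(P)-Rt@TIP; d=Rm.T@(Pt-p); w=R.from_matrix(Rm.T@Rt).as_rotvec()
    print('row',np.round(d,4).tolist(),np.round(w,4).tolist())
E
python3 - <<'E'
from h import *
tip(); tiprow([*tray(.035,.075),.12],TY); print(tray(.035,.075))
E
```

```text
t 14.65 tip [ 0.5484 -0.3125  0.087 ] in tray mm [-146.6 -318.3   87. ] F [ 0.5 -0.2 -2.3] w 0.0178 yaw 1.82
row [-0.0331, 0.076, -0.4093] [-0.2614, -0.0, 0.0008]
[0.6086288  0.11651508]
```

```bash
python3 -m crank '[[-0.033,0.005,-0.03,-0.02,0,0,0.05],[-0.045,0.015,-0.08,-0.05,0,0,0.05],[-0.045,0.025,-0.13,-0.09,0,0,0.05],[-0.045,0.035,-0.18,-0.12,0,0,0.05],[-0.045,0.045,-0.23,-0.15,0,0,0.05],[-0.045,0.053,-0.28,-0.18,0,0,0.05],[-0.045,0.06,-0.33,-0.21,0,0,0.05],[-0.045,0.07,-0.38,-0.245,0,0,0.05],[-0.045,0.076,-0.41,-0.261,0,0.001,0.05],[-0.045,0.076,-0.41,-0.261,0,0.001,0.05]]'; python3 - <<'E'
from h import *
tip(); tiprow([*tray(.035,.075),.03],TY)
g=cam('side'); im=g['pixels'][130:240,220:360,::-1]
cv2.imwrite('pics/a1.png',np.clip(1.4*cv2.resize(im,None,fx=5.5,fy=5.4,interpolation=2),0,255).astype(np.uint8))
E
```

```text
t: 15.9
eef_pos: [0.5437, 0.0991, 0.175]
ee_rot: [-0.626, 1.569, -1.901]
force: [0.1, -0.3, -1.2]
width: 0.0175
t 15.9 tip [0.6088 0.1189 0.1311] in tray mm [ 35.8  77.2 131.1] F [ 0.1 -0.3 -1.2] w 0.0175 yaw 16.94
row [0.1011, -0.0008, 0.002] [0.0025, 0.0012, 0.0009]
```

View pics/a1.png

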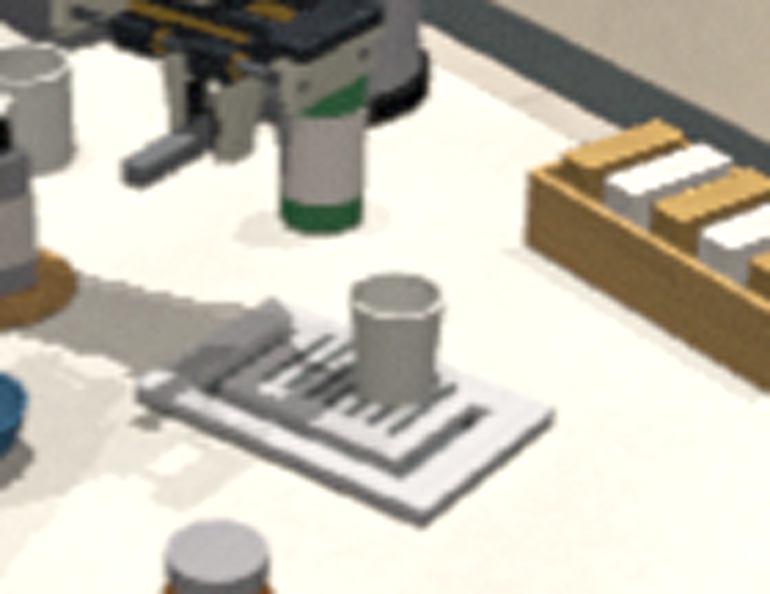

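Lower to tip z 0.025, then look.

```bash
python3 -m crank '[[0.03,-0.001,0.002,0.002,0.001,0.001,0.05],[0.06,-0.001,0.002,0.002,0.001,0.001,0.05],[0.09,-0.001,0.002,0.002,0.001,0.001,0.05],[0.106,-0.001,0.002,0.002,0.001,0.001,0.05],[0.106,-0.001,0.002,0.002,0.001,0.001,0.05]]'; python3 - <<'E'
from h import *
tip(); tiprow([*tray(.035,.075),.0055],TY)
g=cam('side'); im=g['pixels'][160:225,235:320,::-1]
p,Rm,s=now(); t=p+Rm@TIP; u,v=proj(g,t); print((u-235)*9,(v-160)*9)
u,v=proj(g,[*tray(.035,.075),.004]); print('c0',(u-235)*9,(v-160)*9)
cv2.imwrite('pics/a2.png',np.clip(1.4*cv2.resize(im,None,fx=9,fy=9,interpolation=2),0,255).astype(np.uint8))
g=cam('top'); im=g['pixels'][120:205,215:320,::-1]
cv2.imwrite('pics/a2t.png',np.clip(1.4*cv2.resize(im,None,fx=7,fy=7,interpolation=2),0,255).astype(np.uint8))
u,v=proj(g,t); print((u-215)*7,(v-120)*7)
E
```

```text
t: 16.58
eef_pos: [0.5431, 0.0941, 0.0693]
ee_rot: [-0.699, 1.57, -1.979]
force: [0.3, 0.5, -1.4]
width: 0.0175
t 16.57 tip [0.6082 0.1135 0.0253] in tray mm [33.7 72.2 25.3] F [ 0.3  0.5 -1.4] w 0.0175 yaw 16.63
row [0.0199, 0.0013, -0.0025] [-0.003, 0.0006, 0.0005]
328.88075076686806 258.18556983782105
c0 323.98007742652413 304.62704766135215
161.19636011738376 250.302823318797
```

View pics/a2.png

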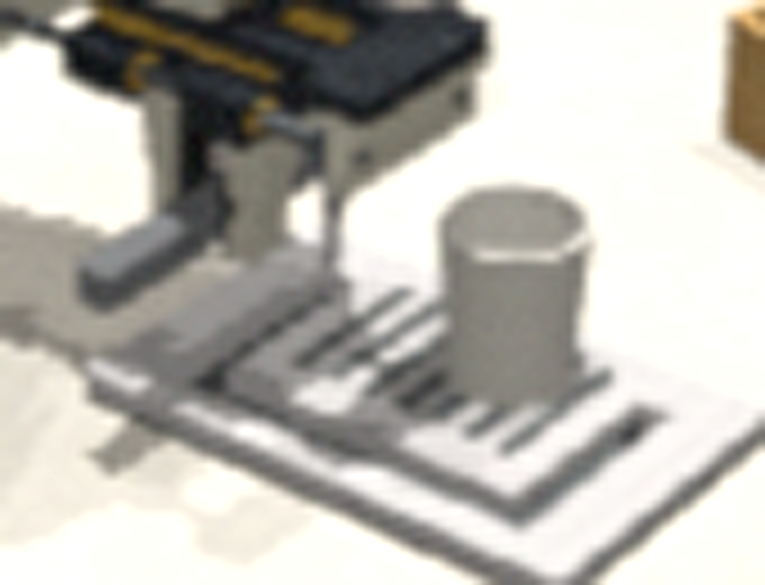

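View pics/a2t.png

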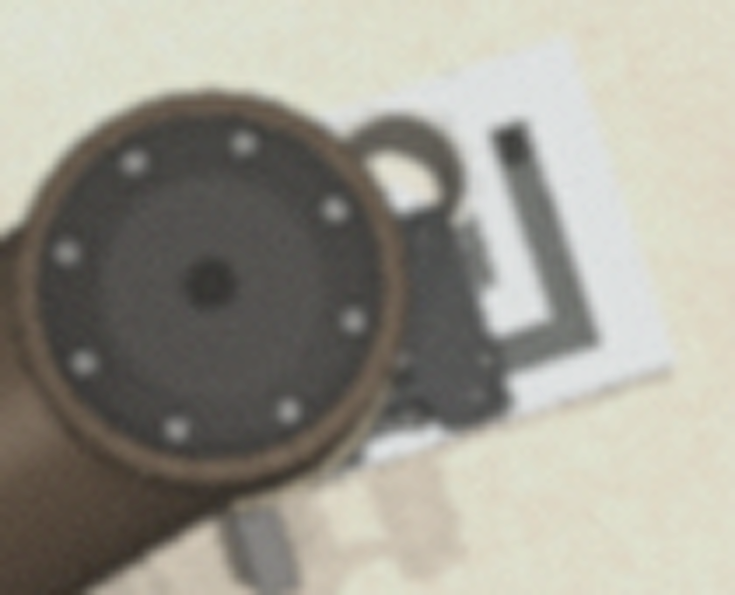

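```bash
python3 -c "
from h import *
tip(); tiprow([*tray(.035,.075),.0075],TY)"; python3 -m crank '[[0.001,0.0013,-0.0025,-0.003,0,0,0.05],[0.005,0.0013,-0.0025,-0.003,0,0,0.05],[0.009,0.0013,-0.0025,-0.003,0,0,0.05],[0.013,0.0013,-0.0025,-0.003,0,0,0.05],[0.016,0.0013,-0.0025,-0.003,0,0,0.05],[0.018,0.0013,-0.0025,-0.003,0,0,0.05],[0.018,0.0013,-0.0025,-0.003,0,0,0.05]]'; python3 - <<'E'
from h import *
tip()
g=cam('side'); im=g['pixels'][160:225,235:320,::-1]
cv2.imwrite('pics/a3.png',np.clip(1.4*cv2.resize(im,None,fx=9,fy=9,interpolation=2),0,255).astype(np.uint8))
tip(); tiprow([*tray(.035,.075),.0055],TY)
E
```

```text
t 16.68 tip [0.6096 0.1145 0.0273] in tray mm [35.4 72.8 27.3] F [ 0.4 -0.8 -1. ] w 0.018 yaw 16.66
row [0.0196, -0.0003, -0.0021] [-0.0024, 0.0, -0.003]
t: 17.55
eef_pos: [0.5443, 0.0978, 0.0521]
ee_rot: [1.548, 1.569, 0.271]
force: [-0.1, -0.5, -2.2]
width: 0.0178
t 17.55 tip [0.6094 0.1175 0.0083] in tray mm [36.  75.7  8.3] F [-0.1 -0.5 -2.2] w 0.0178 yaw 16.85
t 17.6 tip [0.6095 0.1176 0.0085] in tray mm [36.2 75.8  8.5] F [ 0.5 -0.2 -0.4] w 0.0177 yaw 16.85
row [0.0028, -0.0011, 0.0007] [0.0008, -0.0, -0.0021]
```

View pics/a3.png

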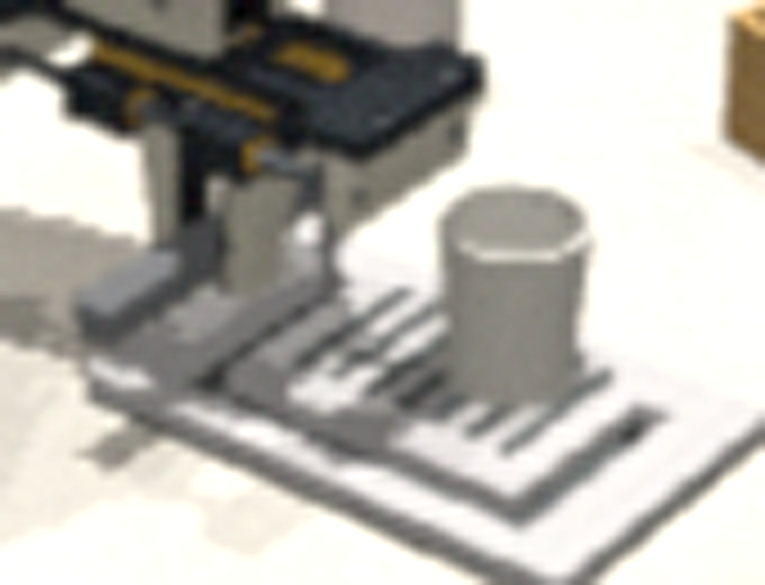

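```bash
python3 -m crank '[[0.0015,-0.001,0.0007,0,0,0,0.05],[0.003,-0.001,0.0007,0,0,0,0.05],[0.003,-0.001,0.0007,0,0,0,0.05],[0.003,-0.001,0.0007,0,0,0,0.05]]'; python3 - <<'E'
from h import *
tip(); tiprow([*tray(-.045,.075),.0055],TY)
E
```

```text
t: 18.1
eef_pos: [0.5436, 0.0969, 0.0493]
ee_rot: [1.6, 1.569, 0.323]
force: [-0.2, -0.8, -0.9]
width: 0.0173
t 18.1 tip [0.6088 0.1166 0.0055] in tray mm [35.2 75.1  5.5] F [-0.2 -0.8 -0.9] w 0.0173 yaw 16.85
row [-0.0003, -0.0801, -0.0] [0.0008, -0.0001, -0.0022]
```

```bash
python3 -m crank '[[0,-0.003,0,0,0,0,0.05],[0,-0.007,0,0,0,0,0.05],[0,-0.011,0,0,0,0,0.05],[0,-0.015,0,0,0,0,0.05],[0,-0.02,0,0,0,0,0.05],[0,-0.025,0,0,0,0,0.05],[0,-0.03,0,0,0,0,0.05],[0,-0.035,0,0,0,0,0.05],[0,-0.04,0,0,0,0,0.05],[0,-0.04,0,0,0,0,0.05]]'; python3 - <<'E'
from h import *
tip(); tiprow([*tray(-.045,.075),.0055],TY)
E
```

```text
t: 19.35
eef_pos: [0.5049, 0.0852, 0.0492]
ee_rot: [1.613, 1.569, 0.336]
force: [0.8, 0.0, -1.3]
width: 0.0175
t 19.35 tip [0.5701 0.1049 0.0055] in tray mm [-5.2 75.   5.5] F [ 0.8  0.  -1.3] w 0.0175 yaw 16.85
row [-0.0003, -0.0397, -0.0] [0.0009, -0.0001, -0.0021]
```

```bash
python3 -m crank '[[0,-0.004,0,0,0,0,0.05],[0,-0.009,0,0,0,0,0.05],[0,-0.014,0,0,0,0,0.05],[0,-0.019,0,0,0,0,0.05],[0,-0.024,0,0,0,0,0.05],[0,-0.029,0,0,0,0,0.05],[0,-0.034,0,0,0,0,0.05],[0,-0.038,0,0,0,0,0.05],[0,-0.04,0,0,0,0,0.05],[0,-0.04,0,0,0,0,0.05]]'; python3 - <<'E'
from h import *
tip(); tiprow([*tray(-.045,.0375),.0055],TY)
g=cam('side'); im=g['pixels'][160:225,235:320,::-1]
cv2.imwrite('pics/a4.png',np.clip(1.4*cv2.resize(im,None,fx=9,fy=9,interpolation=2),0,255).astype(np.uint8))
E
```

```text
t: 20.6
eef_pos: [0.467, 0.0737, 0.0491]
ee_rot: [1.615, 1.569, 0.338]
force: [-0.4, 1.0, -1.9]
width: 0.0177
t 20.6 tip [0.5322 0.0935 0.0054] in tray mm [-44.9  75.    5.4] F [-0.4  1.  -1.9] w 0.0177 yaw 16.85
row [-0.0003, -0.0001, 0.0375] [0.0009, -0.0001, -0.0023]
```

View pics/a4.png

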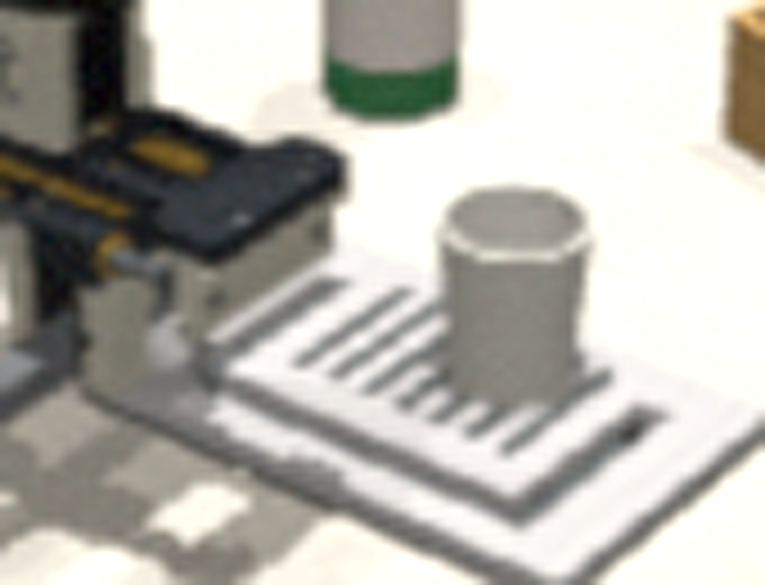

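The nib sits at the left corner, around (205,365), and reads no side force. On to the near run.

```bash
python3 -m crank '[[0,0,0.003,0,0,0,0.05],[0,0,0.007,0,0,0,0.05],[0,0,0.012,0,0,0,0.05],[0,0,0.017,0,0,0,0.05],[0,0,0.022,0,0,0,0.05],[0,0,0.027,0,0,0,0.05],[0,0,0.032,0,0,0,0.05],[0,0,0.036,0,0,0,0.05],[0,0,0.0375,0,0,0,0.05],[0,0,0.0375,0,0,0,0.05]]'; python3 -c "
from h import *
tip()"; python3 -m crank '[[0,0,0.003,0,0,0,0.05],[0,0,0.007,0,0,0,0.05],[0,0,0.012,0,0,0,0.05],[0,0,0.017,0,0,0,0.05],[0,0,0.022,0,0,0,0.05],[0,0,0.027,0,0,0,0.05],[0,0,0.032,0,0,0,0.05],[0,0,0.036,0,0,0,0.05],[0,0,0.0375,0,0,0,0.05],[0,0,0.0375,0,0,0,0.05]]'; python3 - <<'E'
from h import *
tip(); tiprow([*tray(-.045,-.0375),.0055],TY)
E
```

```text
t: 21.9
eef_pos: [0.4779, 0.0377, 0.0491]
ee_rot: [1.589, 1.569, 0.312]
force: [-0.1, 0.9, -0.8]
width: 0.0178
t 21.9 tip [0.5431 0.0575 0.0053] in tray mm [-44.8  37.4   5.3] F [-0.1  0.9 -0.8] w 0.0178 yaw 16.84
t: 23.15
eef_pos: [0.4887, 0.0018, 0.0491]
ee_rot: [1.604, 1.569, 0.327]
force: [-0.1, 0.5, -1.5]
width: 0.0178
t 23.15 tip [0.5539 0.0216 0.0053] in tray mm [-44.8  -0.1   5.3] F [-0.1  0.5 -1.5] w 0.0178 yaw 16.84
row [-0.0003, -0.0001, 0.0374] [0.0006, -0.0001, -0.0021]
```

```bash
python3 -m crank '[[0,0,0.003,0,0,0,0.05],[0,0,0.007,0,0,0,0.05],[0,0,0.012,0,0,0,0.05],[0,0,0.017,0,0,0,0.05],[0,0,0.022,0,0,0,0.05],[0,0,0.027,0,0,0,0.05],[0,0,0.032,0,0,0,0.05],[0,0,0.036,0,0,0,0.05],[0,0,0.0375,0,0,0,0.05],[0,0,0.0375,0,0,0,0.05]]'; python3 -c "
from h import *
tip()"; python3 -m crank '[[0,0,0.003,0,0,0,0.05],[0,0,0.007,0,0,0,0.05],[0,0,0.012,0,0,0,0.05],[0,0,0.017,0,0,0,0.05],[0,0,0.022,0,0,0,0.05],[0,0,0.027,0,0,0,0.05],[0,0,0.032,0,0,0,0.05],[0,0,0.036,0,0,0,0.05],[0,0,0.0375,0,0,0,0.05],[0,0,0.0375,0,0,0,0.05]]'; python3 - <<'E'
from h import *
tip(); tiprow([*tray(.035,-.075),.0055],TY)
g=cam('side'); im=g['pixels'][160:225,235:320,::-1]
cv2.imwrite('pics/a5.png',np.clip(1.4*cv2.resize(im,None,fx=9,fy=9,interpolation=2),0,255).astype(np.uint8))
E
```

```text
t: 24.4
eef_pos: [0.4996, -0.034, 0.0491]
ee_rot: [1.606, 1.569, 0.329]
force: [0.2, -0.1, -1.1]
width: 0.0176
t 24.4 tip [ 0.5648 -0.0143  0.0053] in tray mm [-44.8 -37.6   5.3] F [ 0.2 -0.1 -1.1] w 0.0176 yaw 16.84
t: 25.65
eef_pos: [0.5105, -0.07, 0.0491]
ee_rot: [1.603, 1.569, 0.326]
force: [0.9, 0.3, -1.4]
width: 0.0178
t 25.65 tip [ 0.5756 -0.0502  0.0053] in tray mm [-44.8 -75.1   5.3] F [ 0.9  0.3 -1.4] w 0.0178 yaw 16.84
row [-0.0002, 0.0799, -0.0001] [0.0006, -0.0001, -0.0021]
```

View pics/a5.png

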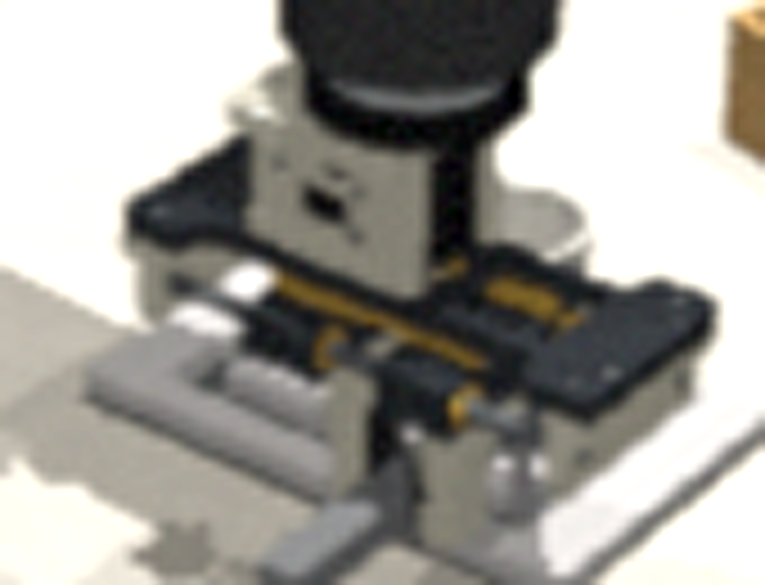

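The nib reaches the right corner at about (515,500). Now up the right leg.

```bash
python3 -m crank '[[0,0.003,0,0,0,0,0.05],[0,0.007,0,0,0,0,0.05],[0,0.011,0,0,0,0,0.05],[0,0.015,0,0,0,0,0.05],[0,0.02,0,0,0,0,0.05],[0,0.025,0,0,0,0,0.05],[0,0.03,0,0,0,0,0.05],[0,0.035,0,0,0,0,0.05],[0,0.04,0,0,0,0,0.05],[0,0.04,0,0,0,0,0.05]]'; python3 -c "
from h import *
tip()"; python3 -m crank '[[0,0.003,0,0,0,0,0.05],[0,0.007,0,0,0,0,0.05],[0,0.011,0,0,0,0,0.05],[0,0.015,0,0,0,0,0.05],[0,0.02,0,0,0,0,0.05],[0,0.025,0,0,0,0,0.05],[0,0.03,0,0,0,0,0.05],[0,0.035,0,0,0,0,0.05],[0,0.04,0,0,0,0,0.05],[0,0.04,0,0,0,0,0.05]]'; python3 - <<'E'
from h import *
tip(); tiprow([*tray(.035,-.075),.0055],TY)
g=cam('side'); im=g['pixels'][150:225,235:335,::-1]
cv2.imwrite('pics/a6.png',np.clip(1.4*cv2.resize(im,None,fx=8,fy=8,interpolation=2),0,255).astype(np.uint8))
E
```

```text
t: 26.95
eef_pos: [0.5492, -0.0581, 0.0491]
ee_rot: [1.591, 1.569, 0.315]
force: [-1.2, -0.1, -1.5]
width: 0.0175
t 26.95 tip [ 0.6143 -0.0384  0.0054] in tray mm [ -4.3 -74.9   5.4] F [-1.2 -0.1 -1.5] w 0.0175 yaw 16.85
t: 28.2
eef_pos: [0.5874, -0.0465, 0.0492]
ee_rot: [1.588, 1.569, 0.312]
force: [-1.4, 0.7, -1.5]
width: 0.0175
t 28.2 tip [ 0.6526 -0.0268  0.0054] in tray mm [ 35.7 -74.9   5.4] F [-1.4  0.7 -1.5] w 0.0175 yaw 16.85
row [-0.0002, -0.0006, 0.0001] [0.0009, -0.0, -0.0023]
```

View pics/a6.png

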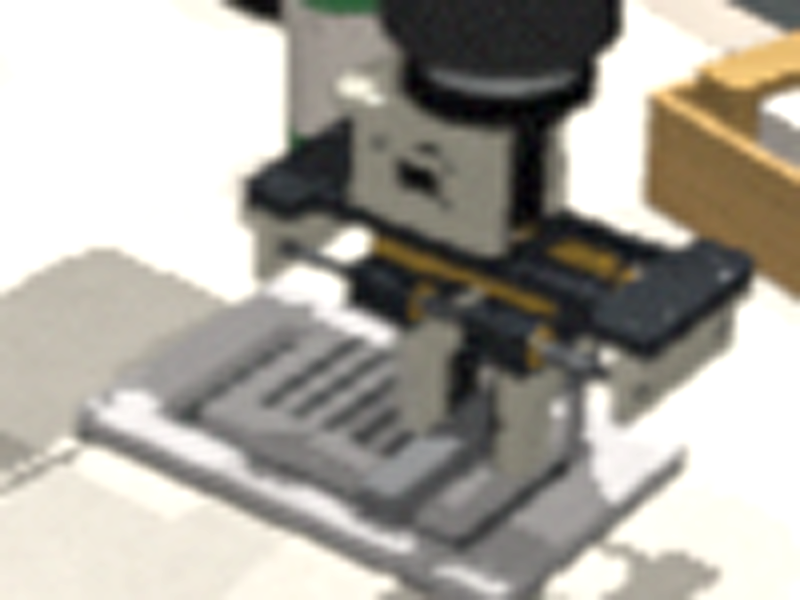

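```bash
python3 -m crank '[[0,0.001,0,0,0,0,0.05],[0,0.002,0,0,0,0,0.05],[-0.003,0.001,0,0,0,0,0.05],[-0.008,0,0,0,0,0,0.05],[-0.015,0,0,0,0,0,0.05],[-0.035,0,0,0,0,0,0.05],[-0.075,0,0,0,0,0,0.05],[-0.115,0,0,0,0,0,0.05],[-0.12,0,0,0,0,0,0.05]]'; python3 - <<'E'
from h import *
tip(); Rt=fr(1.85,90,-1); row([.4814,-.315,.175+.0188],Rt)
E
```

```text
t: 29.38
eef_pos: [0.5887, -0.0465, 0.1733]
ee_rot: [1.461, 1.562, 0.185]
force: [-0.6, 0.3, -1.9]
width: 0.0175
t 29.38 tip [ 0.6541 -0.0267  0.13  ] in tray mm [ 37.2 -75.3 130. ] F [-0.6  0.3 -1.9] w 0.0175 yaw 16.87
row [-0.0031, -0.1806, 0.2258] [0.2622, -0.0002, -0.0086] | dist 0.289 deg 15.0
```

```bash
python3 -m crank '[[0,-0.02,0.025,0.03,0,0,0.05],[0,-0.05,0.06,0.07,0,-0.002,0.05],[0,-0.08,0.1,0.115,0,-0.004,0.05],[0,-0.11,0.14,0.16,0,-0.005,0.05],[0,-0.14,0.18,0.205,0,-0.007,0.05],[-0.002,-0.165,0.21,0.24,0,-0.008,0.05],[-0.003,-0.18,0.226,0.262,0,-0.0086,0.05],[-0.003,-0.18,0.226,0.262,0,-0.0086,0.05],[-0.003,-0.18,0.226,0.262,0,-0.0086,0.05]]'; python3 - <<'E'
from h import *
tip(); Rt=fr(1.85,90,-1); row([.4814,-.315,.082+.0188],Rt)
E
```

```text
t: 30.5
eef_pos: [0.4799, -0.3149, 0.1715]
ee_rot: [-1.554, 1.564, -3.092]
force: [0.2, 0.1, -0.5]
width: 0.0178
t 30.5 tip [ 0.5475 -0.3127  0.1271] in tray mm [-147.5 -318.2  127.1] F [ 0.2  0.1 -0.5] w 0.0178 yaw 1.84
row [0.0895, 0.0021, 0.0002] [-0.0003, 0.0001, 0.0068] | dist 0.09 deg 0.4
```

```bash
python3 -m crank '[[0.03,0.002,0,0,0,0.007,0.05],[0.06,0.002,0,0,0,0.007,0.05],[0.08,0.002,0,0,0,0.007,0.05],[0.0895,0.002,0,0,0,0.007,0.05],[0.0895,0.002,0,0,0,0.007,0.05],[0.0895,0.002,0,0,0,0.007,0.05]]'; python3 - <<'E'
from h import *
tip(); Rt=fr(1.85,90,-1); row([.4814,-.315,.0522+.0188],Rt)
g=cam('side'); im=g['pixels'][205:305,280:380,::-1]
cv2.imwrite('pics/b1.png',np.clip(1.6*cv2.resize(im,None,fx=6,fy=6,interpolation=2),0,255).astype(np.uint8))
E
```

```text
t: 31.25
eef_pos: [0.4822, -0.3152, 0.0832]
ee_rot: [1.049, 1.569, -0.489]
force: [-0.1, 0.9, -1.4]
width: 0.0176
t 31.25 tip [ 0.5503 -0.3131  0.0395] in tray mm [-145.  -319.4   39.5] F [-0.1  0.9 -1.4] w 0.0176 yaw 1.87
row [0.031, -0.0009, -0.0003] [0.0003, 0.0011, -0.0019] | dist 0.031 deg 0.1
```

View pics/b1.png

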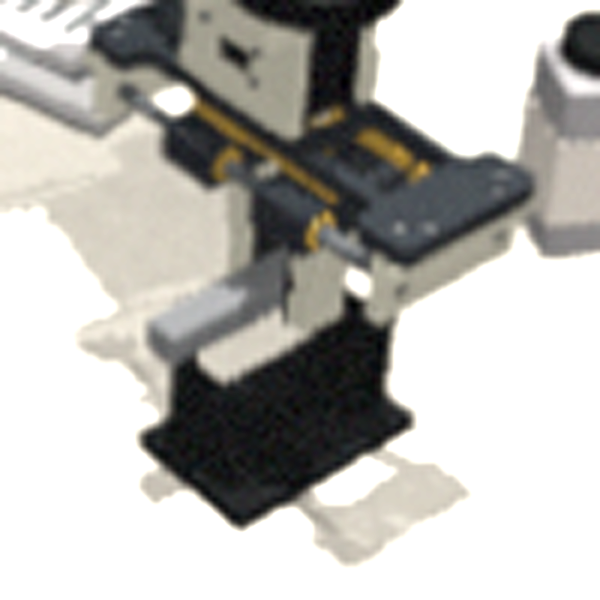

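Handle is lined up above the forks. Lowering.

```bash
python3 -m crank '[[0.007,-0.001,0,0,0,-0.002,0.05],[0.015,-0.001,0,0,0,-0.002,0.05],[0.022,-0.001,0,0,0,-0.002,0.05],[0.027,-0.001,0,0,0,-0.002,0.05],[0.03,-0.001,0,0,0,-0.002,0.05],[0.03,-0.001,0,0,0,-0.002,0.05]]'; python3 - <<'E'
from h import *
tip(); Rt=fr(1.85,90,-1); row([.4814,-.315,.0519+.0188],Rt)
E
```

```text
t: 32.05
eef_pos: [0.4805, -0.3153, 0.0523]
ee_rot: [-1.22, 1.569, -2.759]
force: [-0.6, -0.3, -1.0]
width: 0.0178
t 32.05 tip [ 0.5484 -0.3132  0.0083] in tray mm [-146.8 -318.9    8.3] F [-0.6 -0.3 -1. ] w 0.0178 yaw 1.84
row [0.0004, 0.0009, -0.0003] [-0.0003, 0.0005, 0.0015] | dist 0.001 deg 0.1
```

Within 1 mm of where I gripped it. A 0.7 mm press, then open and lift straight away.

```bash
python3 -m crank '[[0.0007,0,0,0,0,0,0.05],[0.0007,0,0,0,0,0,0.3],[0.0007,0,0,0,0,0,0.5],[0.0007,0,0,0,0,0,0.55],[0.0007,0,0,0,0,0,0.55]]'; python3 -m crank '[[-0.02,0,0,0,0,0,0.55],[-0.06,0,0,0,0,0,0.55],[-0.11,0,0,0,0,0,0.55],[-0.16,0,0,0,0,0,0.55],[-0.19,0,0.0,0,0,0,0.55]]'; python3 - <<'E'
from h import *
st()
g=cam('side'); im=g['pixels'][205:305,280:380,::-1]
cv2.imwrite('pics/b2.png',np.clip(1.6*cv2.resize(im,None,fx=6,fy=6,interpolation=2),0,255).astype(np.uint8))
E
```

```text
t: 32.67
eef_pos: [0.4805, -0.3153, 0.0516]
ee_rot: [-1.214, 1.569, -2.753]
force: [-0.3, -0.6, -0.2]
width: 0.0465
t: 33.3
eef_pos: [0.4814, -0.3155, 0.2447]
ee_rot: [0.776, 1.568, -0.763]
force: [1.5, -0.0, -0.4]
width: 0.0482
t 33.3 tcp [ 0.4814 -0.3155  0.2447] grasp [ 0.4813 -0.3154  0.2635] w 0.0482 F [ 1.5 -0.  -0.4]
 q [-0.24  0.18 -0.19  0.   -1.2   1.84]
[[0.002, 0.999, 0.032], [-0.002, 0.032, -0.999], [-1.0, 0.002, 0.002]]
```

View pics/b2.png

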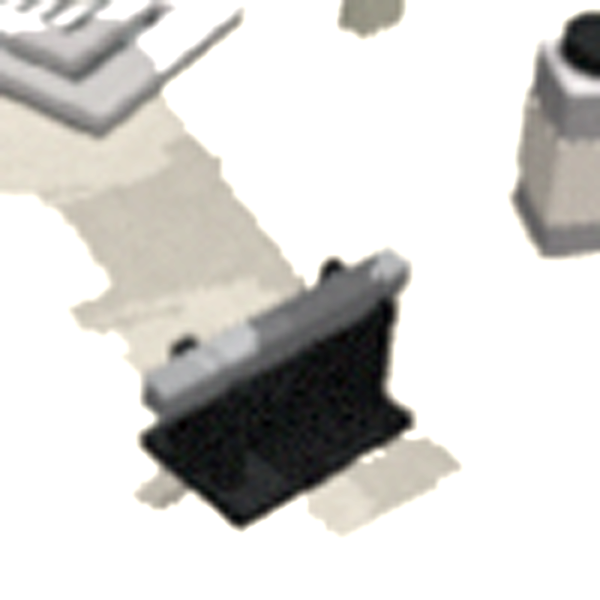

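```bash
python3 -m crank '[[0,0,0,0,0,0,0.55],[0,0,0,0,0,0,0.55],[0,0,0,0,0,0,0.55],[0,0,0,0,0,0,0.55]]'; python3 - <<'E'
from h import *
import pickle
g=cam('side'); save(g,'pics/fin_s.png',sc=1.5); f=cam('top'); save(f,'pics/fin_t.png',sc=1.5)
st()
E
```

```text
t: 33.85
eef_pos: [0.4805, -0.3151, 0.2409]
ee_rot: [-1.537, 1.568, -3.076]
force: [0.3, 1.0, -0.4]
width: 0.0478
t 33.95 tcp [ 0.4807 -0.3151  0.2412] grasp [ 0.4807 -0.3151  0.26  ] w 0.0483 F [-0.2  0.5  0.6]
 q [-0.24  0.19 -0.19  0.   -1.2   1.84]
[[-0.002, 0.999, 0.032], [-0.0, 0.032, -0.999], [-1.0, -0.002, 0.0]]
```

View pics/fin_s.png

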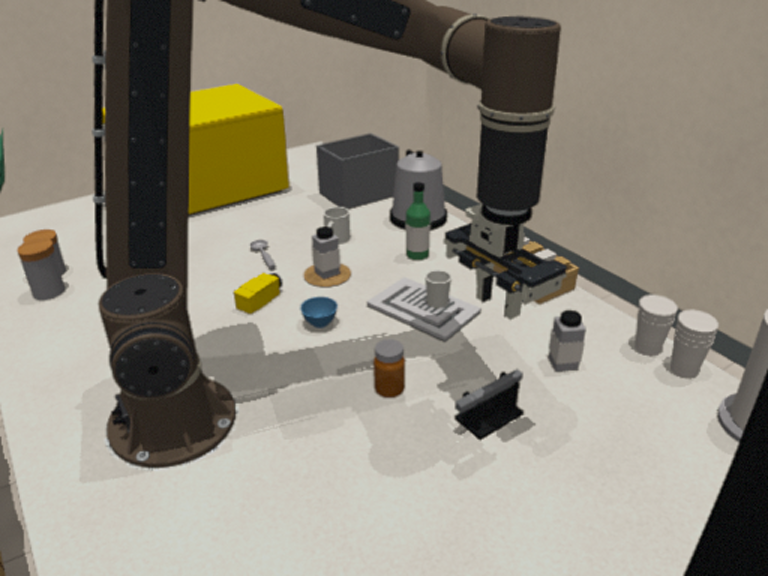

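View pics/fin_t.png

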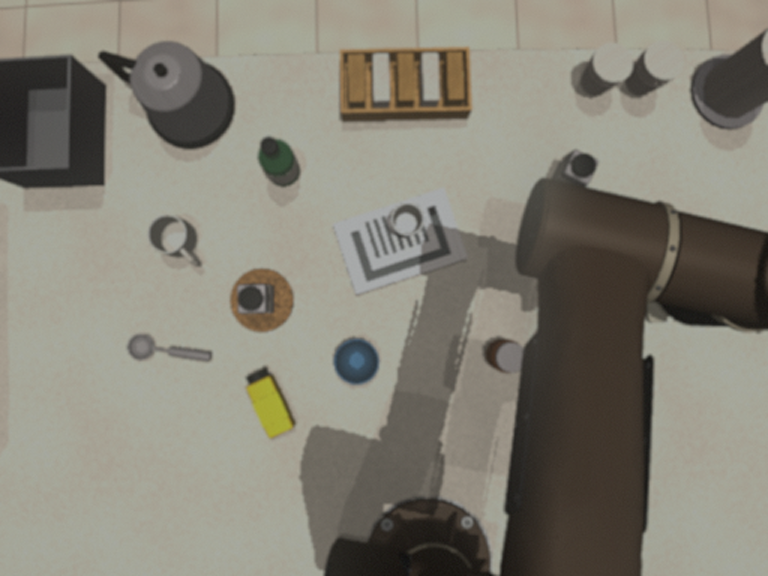

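Both views show the caddy upright on the coaster at top (252,298), the scraper back in its forks at side (490,395), and every bystander at its starting pixels. The gripper is clear of everything.

```bash
python3 -c "
from station import *
print(job_done())"
```

```text
the job is handed in; nothing more can be done
None
```

The job is done and handed in at about 34 s of the 72 s; `job_done()` gives no verdict, so the result rests on my own checks.

- **Caddy:** I gripped the fallen steel tin across its sides, turned it lid up and let go of it on the coaster. Just before release I measured the lid at about (0.489, 0.296), with the coaster's centre at (0.492, 0.297). Setting it down read up to 17.5 N vertical on the wrist. The last pictures show it upright.
- **Channel:** I guided the scraper's tip from the blind end through both corners to the drain at about 4 cm/s. By the arm's own readings the tip was within about 1 mm of the centre line at every stop and about 1.5 mm above the channel floor. The wrist force stayed under about 2 N where I read it, so there was no sign of forcing.
- **Scraper:** It went back to within about 1 mm of where I picked it up, and the side view shows it lying in both forks with the gripper clear. In the last top view the arm hid the rest, so only the side view confirms this.
- **Bystanders:** None had visibly moved when I compared the first and last pictures; I compared them by eye.
- **What disagreed:** The two cameras differed by about 1.5 mm on the tray's position and by 0.4° on its angle. Some hand-picked tray corners were off by up to 7 mm in the side view. I relied on the channel edges in the top view, and the tip entered without touching the deck.

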